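Pack the seventh bottle: close-packing a round sampler tin

TASK

Finish packing the round sampler tin: to the five bottles already in it add the one standing on the bench and the one lying on its side, so that all seven stand upright, flat on the tin's floor. The tin only takes seven as one in the middle with six close round it, so close up the loose ones to make room. They are full glass bottles: set them down rather than letting them drop or topple, and leave the other things on the bench where they are.

Things in the scene. Friction and masses are not known exactly. Their poses are not given: they have to be found in the camera images.
- bottle_a_mid (a point): Amber glass bottle, silver cap: body 60 mm across, straight up to 76 mm (lowest 6 mm bevelled to 48 mm), conical shoulder to 27 mm across at 100 mm, cap 30 mm across from 108 mm to the top at 134 mm; about 340 g. Point: on its axis, 67 mm above the base; z axis from base to cap. At the start it stands loosely in the tin near the wall.
- bottle_b_mid (a point): Amber glass bottle, silver cap: body 60 mm across, straight up to 76 mm (lowest 6 mm bevelled to 48 mm), conical shoulder to 27 mm across at 100 mm, cap 30 mm across from 108 mm to the top at 134 mm; about 340 g. Point: on its axis, 67 mm above the base; z axis from base to cap. At the start it stands loosely in the tin near the wall.
- bottle_c_mid (a point): Amber glass bottle, silver cap: body 60 mm across, straight up to 76 mm (lowest 6 mm bevelled to 48 mm), conical shoulder to 27 mm across at 100 mm, cap 30 mm across from 108 mm to the top at 134 mm; about 340 g. Point: on its axis, 67 mm above the base; z axis from base to cap. At the start it stands loosely in the tin near the wall.
- bottle_d_mid (a point): Amber glass bottle, silver cap: body 60 mm across, straight up to 76 mm (lowest 6 mm bevelled to 48 mm), conical shoulder to 27 mm across at 100 mm, cap 30 mm across from 108 mm to the top at 134 mm; about 340 g. Point: on its axis, 67 mm above the base; z axis from base to cap. At the start it stands loosely in the tin near the wall.
- bottle_e_mid (a point): Amber glass bottle, silver cap: body 60 mm across, straight up to 76 mm (lowest 6 mm bevelled to 48 mm), conical shoulder to 27 mm across at 100 mm, cap 30 mm across from 108 mm to the top at 134 mm; about 340 g. Point: on its axis, 67 mm above the base; z axis from base to cap. At the start it stands loosely in the tin near the wall.
- bottle_f_mid (a point): Amber glass bottle, silver cap: body 60 mm across, straight up to 76 mm (lowest 6 mm bevelled to 48 mm), conical shoulder to 27 mm across at 100 mm, cap 30 mm across from 108 mm to the top at 134 mm; about 340 g. Point: on its axis, 67 mm above the base; z axis from base to cap. At the start it stands on the bench.
- bottle_g_mid (a point): Amber glass bottle, silver cap: body 60 mm across, straight up to 76 mm (lowest 6 mm bevelled to 48 mm), conical shoulder to 27 mm across at 100 mm, cap 30 mm across from 108 mm to the top at 134 mm; about 340 g. Point: on its axis, 67 mm above the base; z axis from base to cap. At the start it lies on its side on the bench, free to roll, its axis 30 mm above the bench.
- tin_floor (a point): Open round metal tin, 188 mm across inside, rim 197 mm across, held firm on a 3 mm rubber mat (it does not slip); rim 87 mm above its floor. Point: centre of the floor's upper face, 6 mm above the bench; z up. At the start five bottles stand spread round its wall, none in the middle. With one in the middle and six round it about 4 mm is left radially, 27 mm in all along the ring.
- tape_mid (a point): Roll of brown packing tape lying flat, 110 mm across, 48 mm high; the point is its centre. A bystander.
- elbow_mid (a point): Stainless pipe elbow with two clamp flanges standing on one flange (64 mm across), 94 mm high, the other flange 62 mm to its side; the point is on the upright flange axis, 47 mm up. A bystander.
- glass_mid (a point): Straight tasting glass, 72 mm across, 100 mm high; the point is on its axis half-way up. A bystander.
- wrench_grip (a point): Steel wrench, 170 mm long, lying flat; the point is on its handle. A bystander.
Not all that is in view belongs to the job. Leave any red look-alike of the part that bears bottle_f_mid alone.

How it is judged (in metres and radians):
At the end, for the whole second after the job is handed in: All seven small bottles stand in the tin: each axis within 69 mm of the tin's centre, each base within 4 mm of the tin's floor, each upright within 0.06 rad and at rest (under 20 mm/s) (horizontal distance between each of bottle_a_mid, bottle_b_mid, bottle_c_mid, bottle_d_mid, bottle_e_mid, bottle_f_mid, bottle_g_mid and tin_floor below 0.069 m and z of bottle_a_mid in the frame of tin_floor between 0.06 and 0.071 m and angle between each of bottle_a_mid, bottle_b_mid, bottle_c_mid, bottle_d_mid, bottle_e_mid, bottle_f_mid, bottle_g_mid's own z axis and vertical below 0.06 rad and linear speed of each of bottle_a, bottle_b, bottle_c, bottle_d, bottle_e, bottle_f, bottle_g below 0.02 m/s and z of bottle_b_mid in the frame of tin_floor between 0.06 and 0.071 m and z of bottle_c_mid in the frame of tin_floor between 0.06 and 0.071 m and z of bottle_d_mid in the frame of tin_floor between 0.06 and 0.071 m and z of bottle_e_mid in the frame of tin_floor between 0.06 and 0.071 m and z of bottle_f_mid in the frame of tin_floor between 0.06 and 0.071 m and z of bottle_g_mid in the frame of tin_floor between 0.06 and 0.071 m); the robot touches nothing.
It fails at once if A small bottle is dropped, thrown or toppled: it moves faster than 0.8 m/s while the fingers do not hold it ((linear speed of bottle_a above 0.8 m/s and contact force between the fingers and bottle_a below 0.1 N) or (linear speed of bottle_b above 0.8 m/s and contact force between the fingers and bottle_b below 0.1 N) or (linear speed of bottle_c above 0.8 m/s and contact force between the fingers and bottle_c below 0.1 N) or (linear speed of bottle_d above 0.8 m/s and contact force between the fingers and bottle_d below 0.1 N) or (linear speed of bottle_e above 0.8 m/s and contact force between the fingers and bottle_e below 0.1 N) or (linear speed of bottle_f above 0.8 m/s and contact force between the fingers and bottle_f below 0.1 N) or (linear speed of bottle_g above 0.8 m/s and contact force between the fingers and bottle_g below 0.1 N)).
It fails at once if A bystander (tape roll, elbow, glass or wrench) is pushed more than 25 mm from where it was (distance of any of tape_mid, elbow_mid, glass_mid, wrench_grip from where it was at the start of the episode above 0.025 m).
It also fails if it takes over 72 s, if anything falls off the work surface, if the arm or the gripper's body presses on something with over 40 N, if the wrist force passes 120 N, or if a joint passes its speed limit or range.

ROBOT

A 6-joint arm with a two-finger parallel gripper is mounted at the origin on the work surface. World frame = base frame: x ahead of the robot, y to its left, z up, the work surface at z = 0. Lengths are in mm, angles in rad, forces in N, time in s.
With the tool pointing down it reaches from about 300 to 775 mm from the base axis. Payload 14.6 kg.
Tool frame: the origin (TCP) lies between the finger pads; the fingertips stand 11 mm ahead of it and the grasp point (between the pads) lies 8 mm behind it; z points along the fingers, y is the direction in which the jaws open and shut (so a half turn about z gives the same grasp; the last joint's range is limited). The gripper opens to 94 mm and grips with 3 to 60 N. Pads are 16 mm wide; open, the fingers measure 119 mm over their backs; the gripper's body (75 mm by 177 mm) begins 78 mm behind the grasp point.
Start: joints at [1.245, 0.3, 1.521, -0, 1.321, -0.067], TCP at [140.754, 531.674, 216.446] pointing down, gripper open.
Joint ranges: [-3.03, 3.03], [-0.79, 2.21], [0.23, 2.52], [-1.04, 4.18], [0, 3.07], [-2.55, 2.55]. Speed limits (rad/s): [2.22, 2.22, 2.57, 3.14, 3.14, 3.14].

INTERFACE

Orientations are given as [roll, pitch, yaw] about the fixed x, y, z axes, in that order (R = Rz(yaw) Ry(pitch) Rx(roll)).
In Python, from cell import * gives the robot as it stands.
- The arm moves only by the tool arm_command, never from a script. Its argument "deltas" is a list of rows, each an object with "xyz": the shift along the world's x, y, z in m, a list of three; "turn": the turn, a rotation vector about the world's x, y, z in rad, a list of three. A call has 1 to 12 rows; each row shifts and turns the commanded pose from where the row before left it; what a row does not reach is not made up. A row lasts 1/8 s, in which the tool goes at most 62.5 mm and 10.7 degrees, less where a joint would pass 70% of its speed; a pose out of reach is approached as far as the arm can. A call with a gripper value outside its range is refused whole. "gripper" is the closure, from 0 (fully open) to 1 (shut), set as the call begins (left out, the last holds). The fingers move at their own pace and stop on an object; "force" is the grip in N (left out, the last holds). Time passes only in rows, so rows that do not move let the fingers close. It gives the time, the measured TCP pose, the force and the opening at its end, in the units of the state.
- read_state(): the state, without advancing time (a new reading comes with each control period).
- camera(name): name is "scene" or "top" or "wrist"; returns a dict with "color" (400x640x3 uint8, red, green, blue), "fx", "fy", "cx", "cy" (pixels), "k1" (the pictures are not rectified: a ray, as slopes to the right and down, at radius r is drawn at 1 + k1 r^2 times it, then the intrinsics apply), "rvec" (rotation vector, rad) and "tvec" (3), from world to camera coordinates, as OpenCV has them; the wrist camera has in their place "mount" (4x4, takes a point from camera to tool coordinates, whose origin is the TCP and whose axes are the flange's). Camera axes: x right, y down, z forward; pixel columns grow to the right and rows downward; lengths in mm; the calibration is good to about 2 mm. A picture is of the moment at which its call begins: read the wrist's pose just before it. There is no depth.
- sign_off(): hands the job in, once; it reports no verdict.
The state is a dict: "clock": time; "joints": joint angles; "qd": joint speeds; "effort": joint torques, N m; "eef_pos": TCP position; "eef_rot": TCP orientation; "wrist_force": force on the tool from outside, world axes, zero at the start; "moment": the same for the moment, N m; "finger_gap": finger opening in mm.
Only numpy, scipy, OpenCV 4.12 (cv2) and the standard library are available. Lean on these libraries where they do the work, as an engineer would, in place of code of your own. Each camera call takes 0.05 s, during which the arm holds its last target.

## Working session

There is one attempt and no reset: what is moved stays moved. The work goes in short steps, Python scripts to look and compute and a tool call to move; the robot and the scene stay as the last step left them, time stands still between calls to the robot, and variables do not carry over. Pictures are saved under pics/ and viewed, and the job is handed in when it is done.

Besides the shell and the picture viewer there is one more tool, called after "Request:" as name([rows], argument=value, ...), one row to a line, values as JSON. arm_command: Moves the arm, as the interface text tells. Its arguments: {"type":"object","properties":{"deltas":{"type":"array","items":{"type":"object","properties":{"xyz":{"type":"array","items":{"type":"number"}},"turn":{"type":"array","items":{"type":"number"}}}}},"gripper":{"type":"number"},"force":{"type":"number"}},"required":["deltas"]}

```bash
ls; mkdir -p pics
python3 - <<'E'
from cell import *
import cv2
for n in ["scene","top"]:
    c=camera(n); cv2.imwrite(f"pics/{n}0.png",c["color"][:,:,::-1]); print({k:v for k,v in c.items() if k!="color"})
s=read_state(); print(s)
c=camera("wrist"); cv2.imwrite("pics/wrist0.png",c["color"][:,:,::-1]); print({k:v for k,v in c.items() if k!="color"})
E
```

```text
pics
{'fx': 390.8942669089975, 'fy': 390.8942669089975, 'cx': 320.70634885571525, 'cy': 201.87134445257934, 'k1': 0.004078081737989725, 'rvec': array([ 1.93961772,  1.75976916, -0.5528358 ]), 'tvec': array([ -72.31809655, -442.18683584, 1415.98984869])}
{'fx': 395.66176805810323, 'fy': 395.66176805810323, 'cx': 322.07177022163637, 'cy': 197.17941873494814, 'k1': -0.06710002634178323, 'rvec': array([ 2.15465281, -2.17144089,  0.16541729]), 'tvec': array([6.36930269e-01, 6.05535616e+02, 9.23478954e+02])}
{'clock': 0.1, 'joints': array([ 1.24538992e+00,  3.00363990e-01,  1.52149859e+00, -1.74338069e-05,
        1.32068483e+00, -6.66498555e-02]), 'qd': array([-0.00122932,  0.00012703, -0.00287951, -0.00083514,  0.00204161,
       -0.00019626]), 'effort': array([ 9.67915003e-05, -5.32637215e+01, -3.53291881e+01,  7.09998817e-02,
        2.34329794e-02, -4.96464327e-05]), 'eef_pos': array([140.69880378, 531.47924298, 215.9799697 ]), 'eef_rot': array([-3.14063889e+00, -4.67373638e-05,  2.88284040e+00]), 'wrist_force': array([ 0.00529587,  0.10829466, -0.07363261]), 'moment': array([ 0.05339419, -0.01013593, -0.01896949]), 'finger_gap': 94.33599546281539}
{'fx': 294.34556151385846, 'fy': 294.34556151385846, 'cx': 318.8575288634937, 'cy': 210.51821850346, 'k1': -0.046309323282150226, 'mount': array([[-9.59819479e-04, -9.57684171e-01, -2.87819573e-01,
         8.41632920e+01],
       [ 9.99999534e-01, -9.50135451e-04, -1.73335496e-04,
         4.69260346e-01],
       [-1.07466919e-04, -2.87819605e-01,  9.57684637e-01,
        -1.68540504e+02],
       [ 0.00000000e+00,  0.00000000e+00,  0.00000000e+00,
         1.00000000e+00]])}
```

View pics/scene0.png

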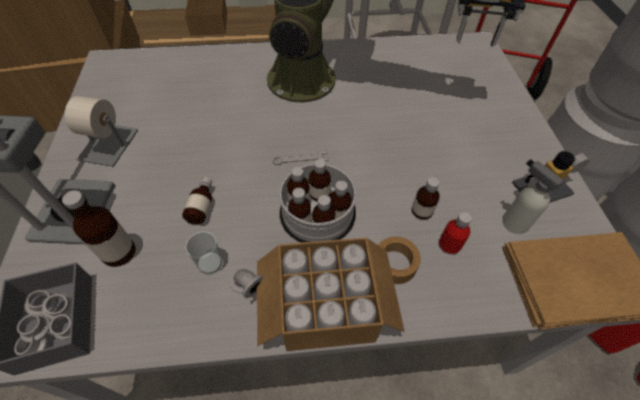

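View pics/top0.png

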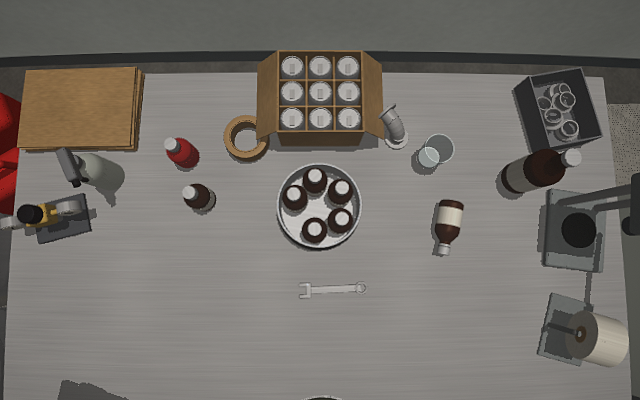

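View pics/wrist0.png

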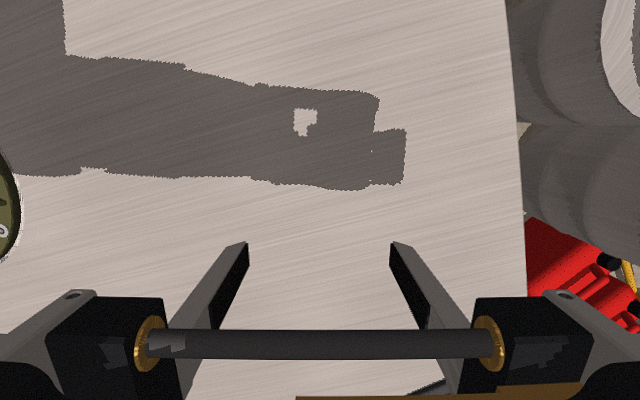

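```bash
cat > h.py <<'E'
import numpy as np, cv2
from cell import *
def ext(c,pose=None):
    if "rvec" in c:
        R=cv2.Rodrigues(c["rvec"])[0]; t=np.array(c["tvec"]).ravel(); return R,t
    from scipy.spatial.transform import Rotation as Ro
    T=np.eye(4); T[:3,:3]=Ro.from_euler("xyz",pose["eef_rot"]).as_matrix(); T[:3,3]=pose["eef_pos"]
    W=np.linalg.inv(T@c["mount"]); return W[:3,:3],W[:3,3]
def ray(c,u,v,pose=None):
    R,t=ext(c,pose)
    xd,yd=(u-c["cx"])/c["fx"],(v-c["cy"])/c["fy"]; x,y=xd,yd
    for _ in range(20):
        f=1+c["k1"]*(x*x+y*y); x,y=xd/f,yd/f
    return -R.T@t, R.T@np.array([x,y,1.])
def onplane(c,u,v,z,pose=None):
    o,d=ray(c,u,v,pose); return (o+d*(z-o[2])/d[2])
def proj(c,P,pose=None):
    R,t=ext(c,pose); p=R@np.array(P,float)+t; x,y=p[0]/p[2],p[1]/p[2]; f=1+c["k1"]*(x*x+y*y)
    return c["fx"]*x*f+c["cx"],c["fy"]*y*f+c["cy"]
def save(c,name,box=None,k=1,pts=[]):
    im=c["color"][:,:,::-1].copy()
    if box: u0,v0,u1,v1=box
    else: u0,v0,u1,v1=0,0,640,400
    im=cv2.resize(im[v0:v1,u0:u1],None,fx=k,fy=k,interpolation=cv2.INTER_CUBIC)
    for (u,v) in pts: cv2.drawMarker(im,(int((u-u0)*k+k/2),int((v-v0)*k+k/2)),(0,255,0),0,10,1)
    cv2.imwrite("pics/"+name,im)
E
python3 - <<'E'
from h import *
c=camera("top")
save(c,"t1.png",(170,130,480,310),2.5)
im=c["color"].astype(int); 
hsv=cv2.cvtColor(c["color"],cv2.COLOR_RGB2HSV)
for thr in (140,160,180):
  m=((hsv[:,:,2]>thr)).astype(np.uint8)
  n,l,st,ce=cv2.connectedComponentsWithStats(m)
  for i in range(1,n):
    if 40<st[i,4]<2000 and 170<ce[i][0]<480 and 140<ce[i][1]<310: print(thr,st[i],ce[i].round(1),onplane(c,*ce[i],140).round(1))
E
```

```text
140 [456 145  33   4  52] [471.5 147.3] [ 703.9 -340.7  140. ]
140 [419 147  20  20 325] [428.5 156.5] [ 682.4 -240.8  140. ]
140 [309 169  13  13 130] [314.7 175.1] [641.2  13.9 140. ]
140 [291 178  12   8  50] [297.6 182.1] [625.9  51.3 140. ]
140 [336 181  13  13 135] [341.8 187.2] [613.9 -45.3 140. ]
140 [287 188  13  12 132] [293.1 193.5] [600.7  61.2 140. ]
140 [344 201   9  14  66] [349.1 207.1] [570.2 -60.4 140. ]
140 [335 212  14  13 140] [341.7 218.2] [546.2 -43.9 140. ]
140 [308 222  14  14 138] [314.2 228.5] [524.3  15.7 140. ]
140 [440 247   9   8  53] [444.5 250.3] [ 474.3 -266.8  140. ]
160 [386 132  22  16 110] [399.7 141.7] [ 716.5 -176.8  140. ]
160 [425 147  14  16 152] [431.9 153.8] [ 688.6 -248.7  140. ]
160 [ 277  163   85   84 1378] [312.5 213.5] [556.7  19.2 140. ]
160 [309 169  13  13 126] [314.7 175.1] [641.2  13.8 140. ]
160 [292 178  10   8  47] [297.6 182.1] [625.9  51.4 140. ]
160 [336 182  13  12 125] [341.8 187.2] [614.  -45.3 140. ]
160 [182 186  13  13 121] [188.1 191.9] [605.8 290.9 140. ]
160 [288 188  12  12 124] [293.4 193.4] [600.9  60.7 140. ]
160 [344 201   9  14  64] [349.1 207.1] [570.2 -60.5 140. ]
160 [442 207  20  20 293] [451.9 216. ] [ 548.7 -286.9  140. ]
160 [336 212  13  13 132] [341.8 218. ] [546.5 -44.1 140. ]
160 [309 223  12  13 128] [314.4 228.5] [524.2  15.4 140. ]
160 [300 283  55  15 310] [327.2 289. ] [395.6 -11.1 140. ]
180 [309 170  12  12 113] [314.7 175.1] [641.2  13.9 140. ]
180 [336 182  12  12 115] [341.7 187.2] [614.  -45.1 140. ]
180 [288 188  12  12 114] [293.3 193.4] [601.   60.8 140. ]
180 [282 190  49  54 774] [305.2 216.6] [550.  35. 140.]
180 [345 201   8  13  47] [348.9 206.7] [571.  -60.1 140. ]
180 [445 208  17  18 221] [452.6 216.1] [ 548.5 -288.4  140. ]
180 [336 212  12  13 120] [341.6 218.2] [546.1 -43.8 140. ]
180 [309 223  12  12 119] [314.3 228.5] [524.3  15.5 140. ]
180 [305 236  38  11 147] [327.1 241.7] [495.6 -11.9 140. ]
```

View pics/t1.png

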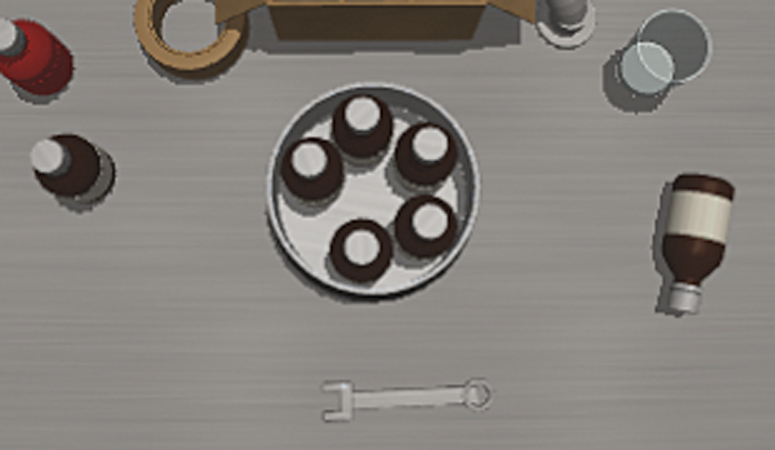

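```bash
cat > m.py <<'E'
from h import *
def caps(c,box,z,pose=None,thr=165,amin=60,amax=400):
    hsv=cv2.cvtColor(c["color"],cv2.COLOR_RGB2HSV)
    m=((hsv[:,:,2]>thr)).astype(np.uint8); out=[]
    n,l,st,ce=cv2.connectedComponentsWithStats(m)
    for i in range(1,n):
        u,v=ce[i]
        if amin<st[i,4]<amax and box[0]<u<box[2] and box[1]<v<box[3] and .75<st[i,2]/st[i,3]<1.33 and st[i,4]>.65*st[i,2]*st[i,3]:
            out.append((u,v,*onplane(c,u,v,z,pose)[:2]))
    return out
E
python3 - <<'E'
from m import *
for n in ("top","scene"):
    c=camera(n)
    print(n)
    B=(270,160,365,250) if n=="top" else (275,155,360,245)
    for k in caps(c,B,140,thr=165 if n=="top" else 150,amin=40): print(np.round(k,1))
    save(c,n+"2.png",B,8)
    save(c,n+"f.png",(160,160,240,230) if n=="top" else (400,160,480,250),6)
    save(c,n+"g.png",(420,180,480,270) if n=="top" else (160,160,240,240),6)
E
```

```text
top
[314.6 175.2 641.1  14. ]
[341.8 187.2 614.  -45.3]
[293.3 193.3 601.2  60.7]
[341.7 218.1 546.3 -44.1]
[314.4 228.5 524.3  15.4]
scene
```

View pics/top2.png

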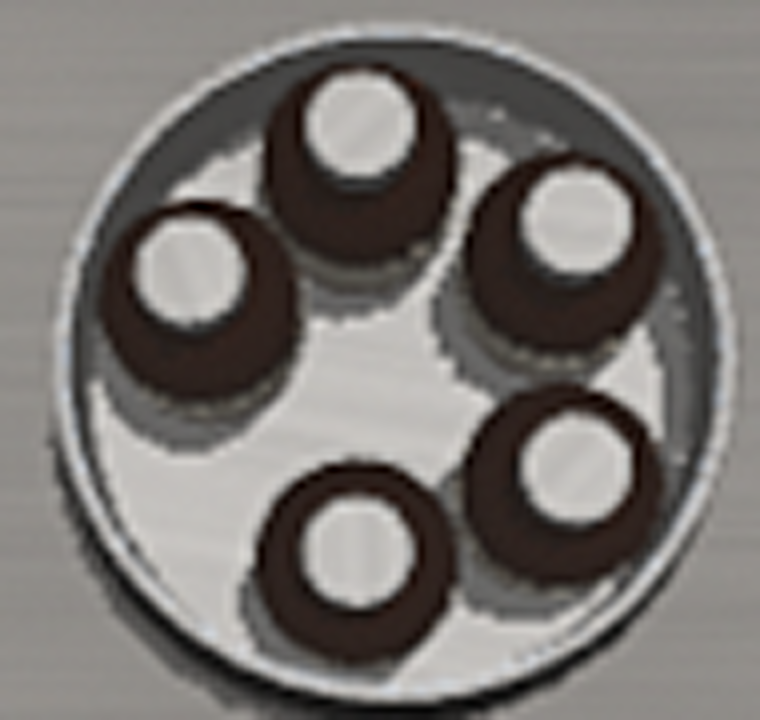

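View pics/scene2.png

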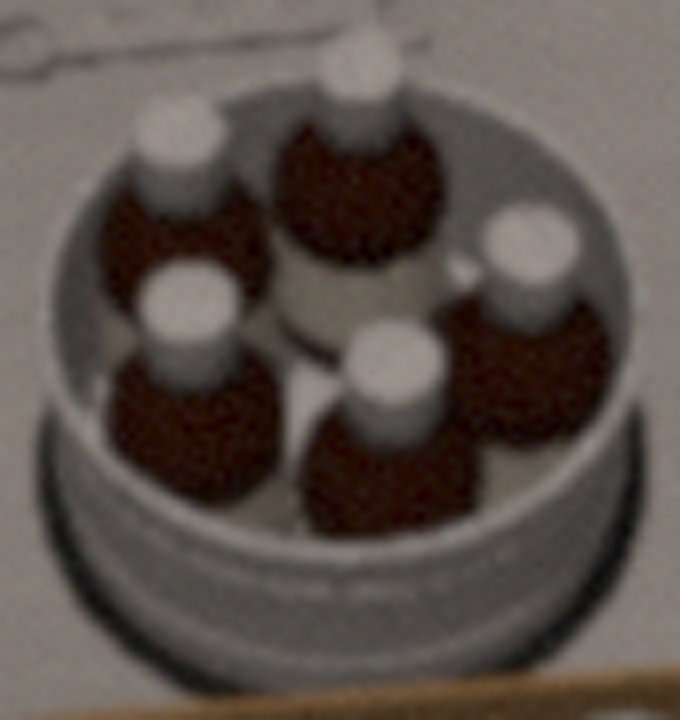

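View pics/topg.png

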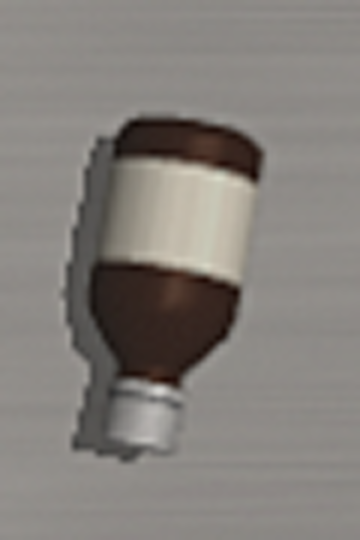

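View pics/sceneg.png

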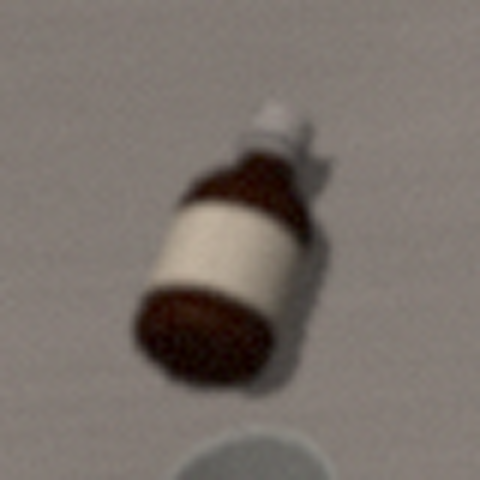

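View pics/scenef.png

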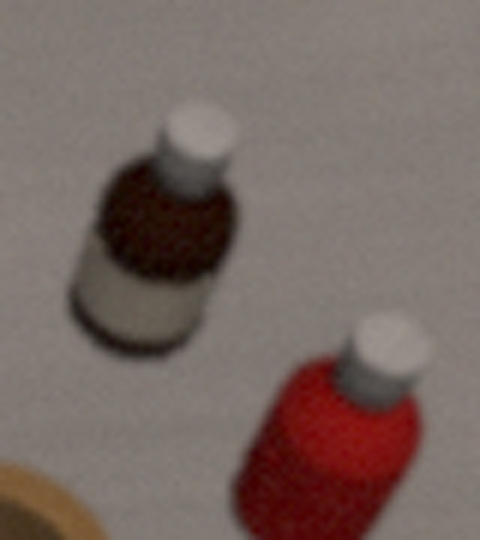

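Run:
```python
from m import *
c=camera("top"); s=camera("scene")
print("cams",ray(c,320,200)[0].round(0),ray(s,320,200)[0].round(0))
f=lambda x,y,b,k:(x/k+b[0]-.5+.5/k,y/k+b[1]-.5+.5/k)
B=(270,160)
P=[onplane(c,*f(x,y,B,8),93)[:2] for x,y in((53,365),(738,365),(395,22),(395,707))]
print("rim top",np.round(P,1), (P[0][1]+P[1][1])/2,(P[2][0]+P[3][0])/2)
B=(275,155)
P=[onplane(s,*f(x,y,B,8),93)[:2].round(1) for x,y in((47,315),(635,310),(340,73),(345,553))]
print("rim scene",P)
for x,y in((180,130),(360,62),(188,302),(395,360),(531,243)):
    print("cap scene",onplane(s,*f(x,y,B,8),140)[:2].round(1))
print("F top",onplane(c,188.1,191.9,134)[:2].round(1),"scene",onplane(s,*f(201,130,(400,160),6),134)[:2].round(1))
# body of F at z~76 silhouettes skip
b=(420,180)
for nm,x,y in(("capend",144,450),("capmid",146,415),("neckL",112,405),("neckR",186,400),("bodyL",108,200),("bodyR",252,215),("base",190,122)):
    print(nm,onplane(c,*f(x,y,b,6),30)[:2].round(1))
b=(160,160)
for nm,x,y in(("captop",280,120),("basecentre",205,340)):
    print("scene",nm,onplane(s,*f(x,y,b,6),30)[:2].round(1))
```

```text
cams [479.  17. 995.] [1184.  -57.  895.]
rim top [[580.7 102.4]
 [579.3 -94.2]
 [680.4   3.6]
 [482.7   5.2]] 4.102925040019528 581.5380298194968
rim scene [array([579.5, -90.4]), array([594.9,  97.2]), array([486.3,  12.5]), array([678. ,  -4.3])]
cap scene [546.2 -43.9]
cap scene [523.1  15.2]
cap scene [614. -46.]
cap scene [641.3  14. ]
cap scene [601.1  60.2]
F top [606.7 292.8] scene [606.  291.9]
capend [ 463.2 -300.5]
capmid [ 477.4 -302. ]
neckL [ 481.6 -288. ]
neckR [ 483.2 -318.9]
bodyL [ 565.7 -290.1]
bodyR [ 558.9 -350.6]
base [ 597.9 -326.3]
scene captop [ 462.2 -299.2]
scene basecentre [ 584.5 -323.4]
```

Request:
arm_command([
  {"xyz":[0.0348,-0.0469,0],"turn":[0,0,-0.136]},
  {"xyz":[0.0348,-0.0469,0],"turn":[0,0,-0.136]},
  {"xyz":[0.0348,-0.0469,0],"turn":[0,0,-0.136]},
  {"xyz":[0.0348,-0.0469,0],"turn":[0,0,-0.136]},
  {"xyz":[0.0348,-0.0469,0],"turn":[0,0,-0.136]},
  {"xyz":[0.0348,-0.0469,0],"turn":[0,0,-0.136]},
  {"xyz":[0.0348,-0.0469,0],"turn":[0,0,-0.136]},
  {"xyz":[0.0348,-0.0469,0],"turn":[0,0,-0.136]},
  {"xyz":[0.0348,-0.0469,0],"turn":[0,0,-0.136]},
  {"xyz":[0.0348,-0.0469,0],"turn":[0,0,-0.136]},
  {"xyz":[0.0348,-0.0469,0],"turn":[0,0,-0.136]},
], gripper=0.5, force=40)

```text
clock: 1.78
eef_pos: [524.5, 14.0, 216.6]
eef_rot: [3.141, -0.0, 1.382]
wrist_force: [0.8, 0.3, 1.3]
finger_gap: 47.1
```

Request:
arm_command([
  {"xyz":[-0.0005,0.0013,-0.035]},
  {"xyz":[0,0,-0.035]},
  {"xyz":[0,0,-0.0255]},
  {"xyz":[0,0,0]},
])

```text
validation failed for argument at $.de...
```

Request:
arm_command([
  {"xyz":[0,0,0]},
  {"xyz":[0,0,0]},
  {"xyz":[0,0,0]},
], gripper=0.8)

```text
validation failed for argument at $.de...
```

Request:
arm_command([
  {"xyz":[-0.0005,0.0013,-0.035],"turn":[0,0,0]},
  {"xyz":[0,0,-0.035],"turn":[0,0,0]},
  {"xyz":[0,0,-0.0255],"turn":[0,0,0]},
  {"xyz":[0,0,0],"turn":[0,0,0]},
])

```text
clock: 2.28
eef_pos: [522.2, 17.1, 119.6]
eef_rot: [-3.138, 0.0, 1.387]
wrist_force: [0.3, 0.5, 1.2]
finger_gap: 46.9
```

Request:
arm_command([
  {"xyz":[0,0,0],"turn":[0,0,0]},
  {"xyz":[0,0,0],"turn":[0,0,0]},
  {"xyz":[0,0,0],"turn":[0,0,0]},
], gripper=0.8)

```text
clock: 2.65
eef_pos: [523.7, 17.1, 122.1]
eef_rot: [3.139, -0.0, 1.387]
wrist_force: [0.3, 0.1, 6.0]
finger_gap: 29.3
```

Request:
arm_command([
  {"xyz":[0,0,0.005],"turn":[0,0,0]},
  {"xyz":[0.0035,0.0072,0],"turn":[0,0,0]},
  {"xyz":[0.0035,0.0072,0],"turn":[0,0,0]},
  {"xyz":[0.0035,0.0072,0],"turn":[0,0,0]},
  {"xyz":[0.0035,0.0072,0],"turn":[0,0,0]},
  {"xyz":[0.003,0.0072,0],"turn":[0,0,0]},
  {"xyz":[0,0,0],"turn":[0,0,0]},
  {"xyz":[0,0,-0.0025],"turn":[0,0,0]},
  {"xyz":[0,0,-0.0025],"turn":[0,0,0]},
  {"xyz":[0,0,0],"turn":[0,0,0]},
])

```text
clock: 3.9
eef_pos: [540.6, 52.8, 121.9]
eef_rot: [3.14, -0.0, 1.386]
wrist_force: [-1.1, 0.3, 5.4]
finger_gap: 29.0
```

Run:
```python
from m import *
s=read_state(); print(s["eef_pos"].round(1),s["wrist_force"].round(1),s["joints"].round(2))
c=camera("top"); save(c,"a1.png",(250,140,390,270),5)
c=camera("scene"); save(c,"a2.png",(260,140,370,250),6)
```

```text
[540.6  52.8 121.9] [-1.1  0.3  5.4] [ 0.03  0.38  1.65 -0.    1.11  0.21]
```

View pics/a2.png

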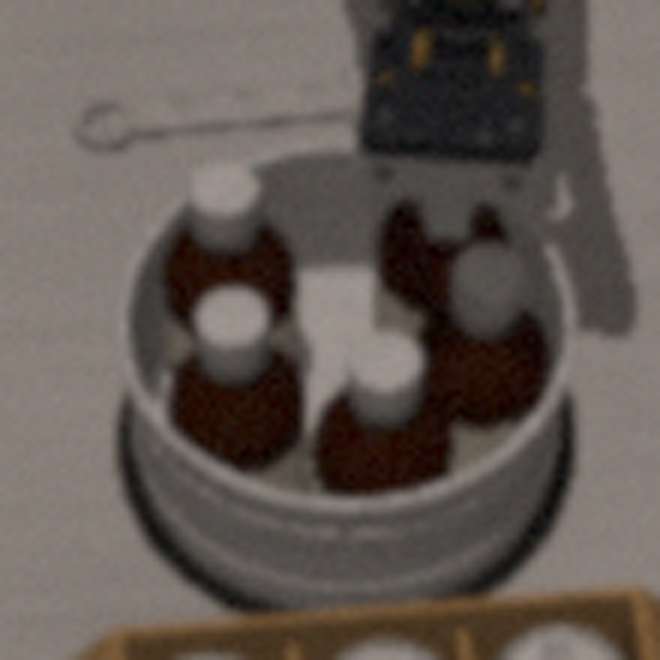

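Request:
arm_command([
  {"xyz":[0,0,0],"turn":[0,0,0]},
  {"xyz":[0,0,0],"turn":[0,0,0]},
  {"xyz":[0,0,0.02],"turn":[0,0,0]},
  {"xyz":[0,0,0.022],"turn":[0,0,0]},
  {"xyz":[0.0018,-0.032,0],"turn":[0,0,0]},
  {"xyz":[0.0018,-0.032,0],"turn":[0,0,0]},
  {"xyz":[0.0018,-0.032,0],"turn":[0,0,0]},
  {"xyz":[0,0,0],"turn":[0,0,0]},
], gripper=0.5)

```text
clock: 5.0
eef_pos: [545.4, -44.5, 162.8]
eef_rot: [-3.142, 0.0, 1.384]
wrist_force: [0.0, 0.6, -0.2]
finger_gap: 46.4
```

Run:
```python
from m import *
s=read_state(); print(s["eef_pos"].round(1),s["wrist_force"].round(1),s["joints"].round(2))
c=camera("scene"); save(c,"a3.png",(260,140,370,250),6)
for k in caps(c,(260,140,370,250),140,thr=120,amin=40): print(np.round(k,1))
```

```text
[545.4 -44.5 162.8] [ 0.   0.6 -0.2] [-0.15  0.34  1.59 -0.    1.21  0.04]
[341.  185.1 601.6  60.3]
[323.5 199.5 641.1  12.9]
```

View pics/a3.png

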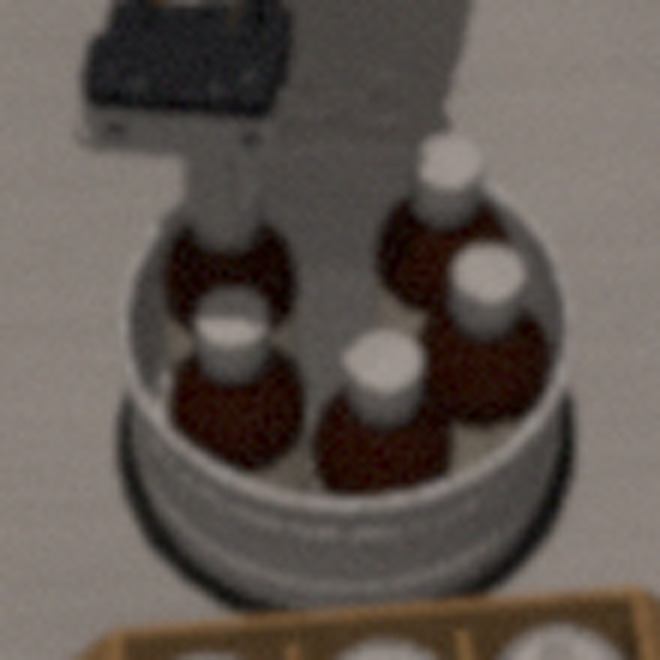

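Request:
arm_command([
  {"xyz":[0.035,-0.0005,0],"turn":[0,0,0]},
  {"xyz":[0.0335,-0.0005,0],"turn":[0,0,0]},
  {"xyz":[0,0,0],"turn":[0,0,0]},
  {"xyz":[0,0,-0.021],"turn":[0,0,0]},
  {"xyz":[0,0,-0.021],"turn":[0,0,0]},
  {"xyz":[0,0,0],"turn":[0,0,0]},
])

```text
clock: 5.8
eef_pos: [612.7, -43.1, 119.7]
eef_rot: [-3.139, 0.0, 1.387]
wrist_force: [-0.2, 0.0, 0.6]
finger_gap: 46.9
```

Request:
arm_command([
  {"xyz":[0,0,0],"turn":[0,0,0]},
  {"xyz":[0,0,0],"turn":[0,0,0]},
  {"xyz":[0,0,0],"turn":[0,0,0]},
], gripper=0.8)

```text
clock: 6.18
eef_pos: [614.4, -43.9, 122.0]
eef_rot: [3.14, -0.0, 1.387]
wrist_force: [0.7, -0.1, 5.2]
finger_gap: 29.2
```

Request:
arm_command([
  {"xyz":[0,0,0.004],"turn":[0,0,0]},
  {"xyz":[0.0034,0.0004,0],"turn":[0,0,0]},
  {"xyz":[0.0034,0.0004,0],"turn":[0,0,0]},
  {"xyz":[0,0,0],"turn":[0,0,0]},
  {"xyz":[0,0,-0.002],"turn":[0,0,0]},
  {"xyz":[0,0,-0.002],"turn":[0,0,0]},
  {"xyz":[0,0,0],"turn":[0,0,0]},
])

```text
clock: 7.05
eef_pos: [621.0, -43.2, 121.9]
eef_rot: [3.14, -0.0, 1.387]
wrist_force: [-1.6, -0.2, 6.2]
finger_gap: 29.0
```

Request:
arm_command([
  {"xyz":[0,0,0],"turn":[0,0,0]},
  {"xyz":[0,0,0],"turn":[0,0,0]},
  {"xyz":[0,0,0.02],"turn":[0,0,0]},
  {"xyz":[0,0,0.022],"turn":[0,0,0]},
  {"xyz":[-0.0375,0,0],"turn":[0,0,0]},
  {"xyz":[-0.0375,0,0],"turn":[0,0,0]},
  {"xyz":[0,0,0],"turn":[0,0,0]},
  {"xyz":[0,0,-0.021],"turn":[0,0,0]},
  {"xyz":[0,0,-0.021],"turn":[0,0,0]},
  {"xyz":[0,0,0],"turn":[0,0,0]},
], gripper=0.5)

```text
clock: 8.3
eef_pos: [545.7, -43.0, 119.8]
eef_rot: [-3.139, 0.0, 1.387]
wrist_force: [-0.8, -0.2, 0.6]
finger_gap: 47.3
```

Request:
arm_command([
  {"xyz":[0,0,0],"turn":[0,0,0]},
  {"xyz":[0,0,0],"turn":[0,0,0]},
  {"xyz":[0,0,0],"turn":[0,0,0]},
], gripper=0.8)

```text
clock: 8.68
eef_pos: [546.3, -43.2, 121.8]
eef_rot: [3.14, -0.0, 1.387]
wrist_force: [1.3, -0.6, 3.6]
finger_gap: 29.3
```

Request:
arm_command([
  {"xyz":[0,0,0.004],"turn":[0,0,0]},
  {"xyz":[0.0045,-0.0035,0],"turn":[0,0,0]},
  {"xyz":[0.0045,-0.0035,0],"turn":[0,0,0]},
  {"xyz":[0.0044,-0.0035,0],"turn":[0,0,0]},
  {"xyz":[0,0,0],"turn":[0,0,0]},
  {"xyz":[0,0,-0.002],"turn":[0,0,0]},
  {"xyz":[0,0,-0.002],"turn":[0,0,0]},
  {"xyz":[0,0,0],"turn":[0,0,0]},
])

```text
clock: 9.68
eef_pos: [559.4, -53.6, 121.8]
eef_rot: [3.14, 0.0, 1.387]
wrist_force: [-1.4, -0.3, 4.9]
finger_gap: 29.0
```

Request:
arm_command([
  {"xyz":[0,0,0],"turn":[0,0,0]},
  {"xyz":[0,0,0],"turn":[0,0,0]},
  {"xyz":[0,0,0.025],"turn":[0,0,0]},
  {"xyz":[0,0,0.03],"turn":[0,0,0]},
  {"xyz":[-0.03,-0.045,0.01],"turn":[0,0,-0.18]},
  {"xyz":[-0.03,-0.045,0],"turn":[0,0,-0.18]},
  {"xyz":[-0.03,-0.045,0],"turn":[0,0,-0.18]},
  {"xyz":[-0.03,-0.045,0],"turn":[0,0,-0.18]},
], gripper=0.5)

```text
clock: 10.68
eef_pos: [438.1, -234.9, 186.1]
eef_rot: [3.141, -0.0, 0.661]
wrist_force: [0.4, -0.7, 0.5]
finger_gap: 47.1
```

Run:
```python
from m import *
s=read_state(); print(s["eef_pos"].round(1),s["eef_rot"].round(2),s["wrist_force"].round(1),s["joints"].round(2))
c=camera("top"); save(c,"b1.png",(250,140,490,290),3)
for k in caps(c,(270,160,365,250),140): print(np.round(k,1), np.round([np.hypot(k[2]-581.5,k[3]-4.1),np.degrees(np.arctan2(k[3]-4.1,k[2]-581.5))],1))
```

```text
[ 438.1 -234.9  186.1] [ 3.14 -0.    0.66] [ 0.4 -0.7  0.5] [-0.57  0.21  1.71 -0.    1.22  0.34]
[314.7 175.1 641.2  13.9] [60.5  9.3]
[341.4 184.4 620.3 -44.6] [ 62.3 -51.5]
[293.3 193.4 600.9  60.8] [59.9 71.1]
[346.2 212.3 558.7 -54.1] [  62.5 -111.4]
[297.7 221.2 540.2  51.3] [ 62.7 131.2]
```

View pics/b1.png

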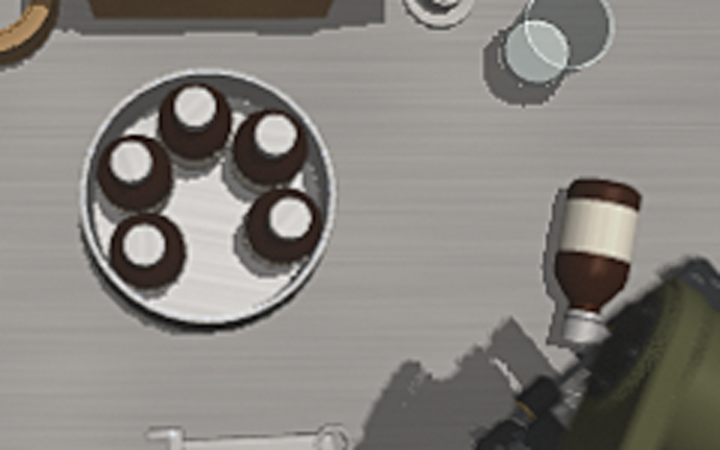

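Request:
arm_command([
  {"xyz":[-0.001,-0.0118,-0.005],"turn":[0,0,-0.172]},
  {"xyz":[-0.001,-0.0118,-0.005],"turn":[0,0,-0.172]},
  {"xyz":[-0.001,-0.0118,-0.005],"turn":[0,0,-0.172]},
  {"xyz":[-0.001,-0.0118,-0.005],"turn":[0,0,-0.172]},
  {"xyz":[-0.001,-0.0118,-0.005],"turn":[0,0,-0.172]},
  {"xyz":[0,0,-0.017],"turn":[-0.032,-0.157,0]},
  {"xyz":[0,0,-0.017],"turn":[-0.032,-0.157,0]},
  {"xyz":[0,0,-0.017],"turn":[-0.032,-0.157,0]},
  {"xyz":[0,0,-0.017],"turn":[-0.032,-0.157,0]},
  {"xyz":[0,0,-0.017],"turn":[-0.032,-0.157,0]},
  {"xyz":[0,0,0],"turn":[0,0,0]},
], force=60)

```text
clock: 12.1
eef_pos: [439.2, -284.5, 90.9]
eef_rot: [-3.111, -0.656, -0.185]
wrist_force: [-0.1, 0.4, -0.4]
finger_gap: 46.6
```

Run:
```python
from m import *
from scipy.spatial.transform import Rotation as Ro
s=read_state(); print(s["eef_pos"].round(1),s["eef_rot"].round(2),s["wrist_force"].round(1),s["joints"].round(2))
R=Ro.from_euler("xyz",s["eef_rot"]).as_matrix(); print(R.round(3))
c=camera("wrist"); save(c,"w1.png")
pts=[(476,-302.6,30),(463,-300,30),(594.5,-326.5,30)]
uv=[proj(c,p,s) for p in pts]; print(np.round(uv,1)); save(c,"w1.png",pts=uv)
c=camera("top"); save(c,"b2.png",(380,170,520,290),5,pts=[proj(c,p) for p in pts])
```

```text
[ 439.2 -284.5   90.9] [-3.11 -0.66 -0.18] [-0.1  0.4 -0.4] [-0.85  0.21  2.12  1.01  0.49  0.06]
[[ 0.779 -0.165  0.605]
 [-0.145 -0.986 -0.082]
 [ 0.61  -0.024 -0.792]]
[[334.5 230.5]
 [334.4 245.3]
 [336.  117.1]]
```

View pics/w1.png

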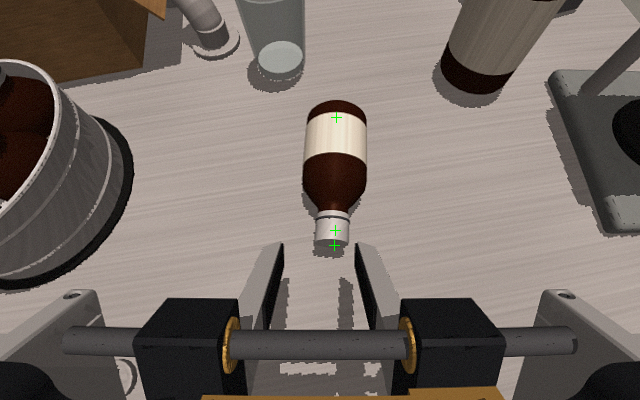

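View pics/b2.png

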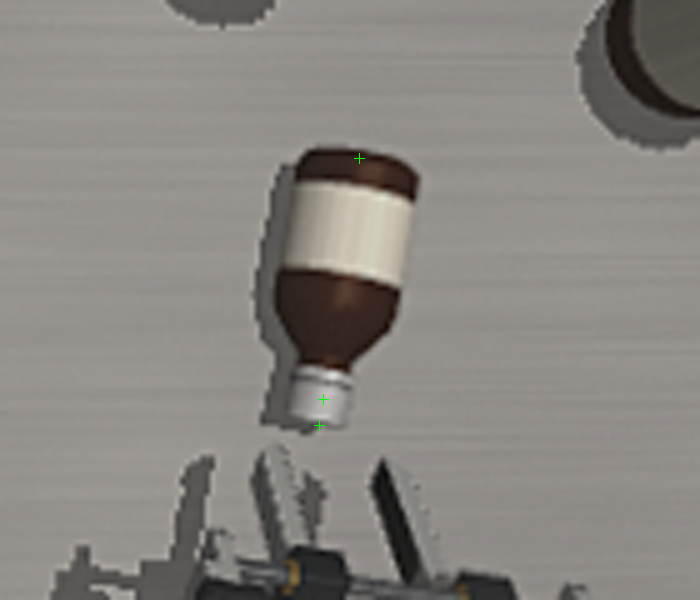

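Run:
```python
from m import *
from scipy.spatial.transform import Rotation as Ro
s=read_state()
R=Ro.from_euler("xyz",s["eef_rot"])
for a in (.66,.78):
    T=Ro.from_rotvec(a*np.array([-.199,-.98,0]))*Ro.from_euler("xyz",[np.pi,0,-.2])
    zt=T.as_matrix()[:,2]; tcp=np.array([476,-302.6,30])+8*zt
    print(a,(T*R.inv()).as_rotvec().round(3),zt.round(2),tcp.round(1),(tcp-s["eef_pos"]).round(1))
```

```text
0.66 [-0.023  0.001 -0.034] [ 0.6  -0.12 -0.79] [ 480.8 -303.6   23.7] [ 40.8 -18.5 -68.5]
0.78 [-0.045 -0.117 -0.036] [ 0.69 -0.14 -0.71] [ 481.5 -303.7   24.3] [ 41.5 -18.6 -67.9]
```

Request:
arm_command([
  {"xyz":[0,-0.0045,-0.003],"turn":[-0.011,-0.029,-0.009]},
  {"xyz":[0,-0.0045,-0.003],"turn":[-0.011,-0.029,-0.009]},
  {"xyz":[0,-0.0045,-0.003],"turn":[-0.011,-0.029,-0.009]},
  {"xyz":[0,-0.0045,-0.003],"turn":[-0.011,-0.029,-0.009]},
  {"xyz":[0.01,0,-0.014],"turn":[0,0,0]},
  {"xyz":[0.01,0,-0.014],"turn":[0,0,0]},
  {"xyz":[0,0,0],"turn":[0,0,0]},
])

```text
clock: 13.08
eef_pos: [460.7, -302.3, 51.7]
eef_rot: [-3.14, -0.779, -0.2]
wrist_force: [0.1, 0.5, 0.5]
finger_gap: 46.8
```

Run:
```python
from m import *
from scipy.spatial.transform import Rotation as Ro
s=read_state()
R=Ro.from_euler("xyz",s["eef_rot"]).as_matrix(); print(s["eef_pos"].round(1),R.round(3),s["joints"].round(2))
tcp=np.array([476,-302.6,30])+8*R[:,2]; print((tcp-s["eef_pos"]).round(1))
c=camera("wrist");save(c,"w2.png",(200,150,440,350),3)
```

```text
[ 460.7 -302.3   51.7] [[ 0.697 -0.197  0.689]
 [-0.141 -0.98  -0.137]
 [ 0.703 -0.001 -0.711]] [-0.85  0.36  2.14  1.61  0.44 -0.54]
[ 20.8  -1.4 -27.4]
```

View pics/w2.png

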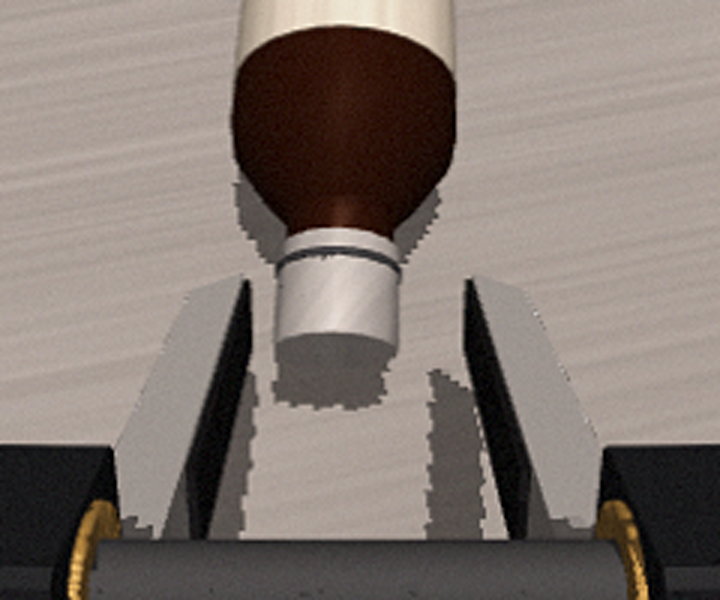

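Request:
arm_command([
  {"xyz":[0.007,0,-0.009],"turn":[0,0,0]},
  {"xyz":[0.007,0,-0.009],"turn":[0,0,0]},
  {"xyz":[0.007,0,-0.009],"turn":[0,0,0]},
  {"xyz":[0,0,0],"turn":[0,0,0]},
])

```text
clock: 13.62
eef_pos: [481.2, -302.7, 25.3]
eef_rot: [-3.141, -0.781, -0.2]
wrist_force: [0.1, -0.4, -0.3]
finger_gap: 47.0
```

Request:
arm_command([
  {"xyz":[0,0,0],"turn":[0,0,0]},
  {"xyz":[0,0,0],"turn":[0,0,0]},
  {"xyz":[0,0,0],"turn":[0,0,0]},
  {"xyz":[0,0,0],"turn":[0,0,0]},
], gripper=0.85, force=60)

```text
clock: 14.12
eef_pos: [480.9, -303.0, 25.2]
eef_rot: [-3.142, -0.781, -0.2]
wrist_force: [-3.2, -0.2, 4.4]
finger_gap: 28.9
```

Run:
```python
from m import *
c=camera("wrist");save(c,"w3.png",(200,100,440,350),3)
c=camera("top"); save(c,"b3.png",(380,170,520,290),5)
```

```text
(no output)
```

View pics/w3.png

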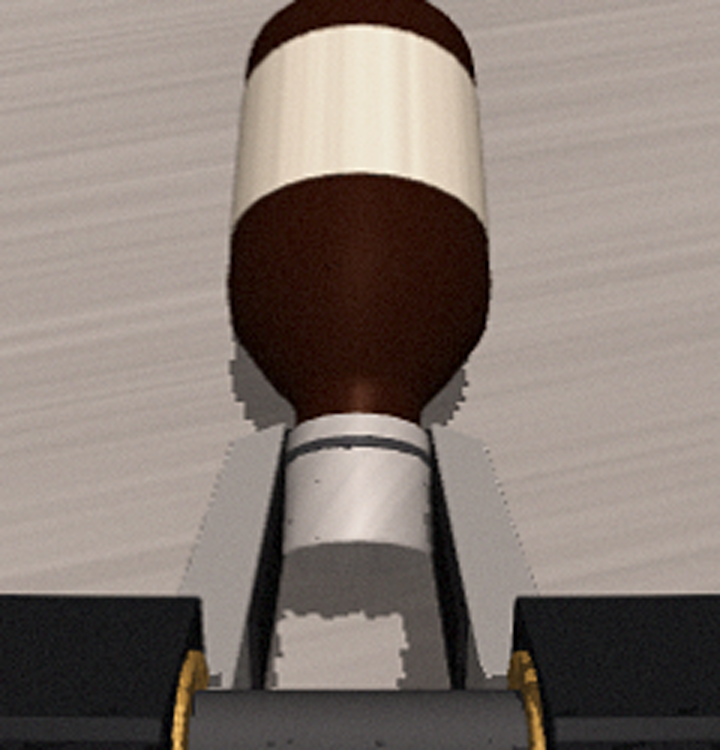

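Request:
arm_command([
  {"xyz":[0,0,0.02],"turn":[0,0,0]},
  {"xyz":[0,0,0.025],"turn":[0.013,0.064,0]},
  {"xyz":[0,0,0.025],"turn":[0.026,0.128,0]},
  {"xyz":[0,0,0.025],"turn":[0.026,0.128,0]},
  {"xyz":[0,0,0.025],"turn":[0.026,0.128,0]},
  {"xyz":[0,0,0.02],"turn":[0.026,0.128,0]},
  {"xyz":[0,0,0.01],"turn":[0.026,0.128,0]},
  {"xyz":[0,0,0.01],"turn":[0.026,0.128,0]},
  {"xyz":[0,0,0.01],"turn":[0.026,0.128,0]},
  {"xyz":[0,0,0],"turn":[0.026,0.128,0]},
])

```text
clock: 15.48
eef_pos: [489.5, -291.7, 154.3]
eef_rot: [-3.085, 0.125, -0.192]
wrist_force: [0.5, -0.3, -4.6]
finger_gap: 29.0
```

Run:
```python
from m import *
from scipy.spatial.transform import Rotation as Ro
s=read_state()
R=Ro.from_euler("xyz",s["eef_rot"]).as_matrix(); print(s["eef_pos"].round(1),R.round(3),s["joints"].round(2),s["finger_gap"])
c=camera("scene");save(c,"s4.png",(120,80,330,230),3.5)
```

```text
[ 489.5 -291.7  154.3] [[ 0.974 -0.197 -0.111]
 [-0.189 -0.979  0.079]
 [-0.124 -0.056 -0.991]] [-0.6   0.48  1.43  0.    1.37  1.16] 29.024207120322618
```

View pics/s4.png

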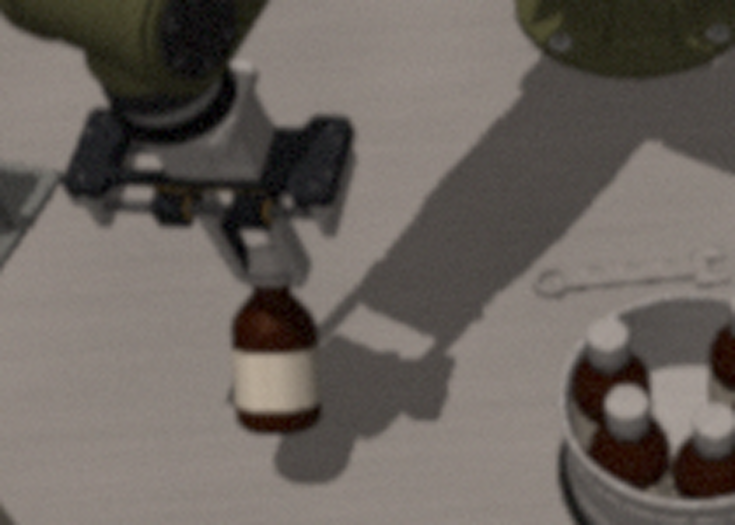

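Run:
```python
from m import *
from scipy.spatial.transform import Rotation as Ro
s=read_state()
R=Ro.from_euler("xyz",s["eef_rot"])
G=Ro.from_euler("xyz",[-3.142,-.781,-.2])
T=Ro.from_rotvec(np.pi/2*np.array([.199,.98,0]))*G
print((T*R.inv()).as_rotvec().round(3))
# bottle axis now if rigid
ax0=np.array([-.98,.199,0]); axl=G.inv().apply(ax0); a=R.apply(axl); print("axis now",a.round(2))
M=R.as_matrix(); g=s["eef_pos"]-8*M[:,2]
base=g-121*a; 
c=camera("scene"); print("pred base px",np.round(proj(c,base),1), "if vertical",np.round(proj(c,g-np.array([0,0,121])),1), "cap",np.round(proj(c,g),1))
t=camera("top"); save(t,"t4.png",(380,140,520,290),4,pts=[proj(t,base),proj(t,g),proj(t,g-np.array([0,0,121]))])
```

```text
[0.077 0.655 0.017]
axis now [-0.61  0.08  0.79]
pred base px [199.6 201.6] if vertical [207.4 185.1] cap [196.5 155.4]
```

View pics/t4.png

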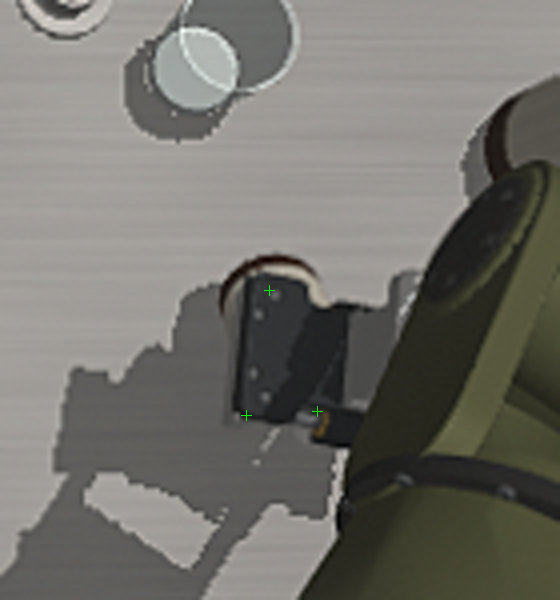

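Request:
arm_command([
  {"xyz":[0,0.004,0.012],"turn":[0.013,0.109,0.003]},
  {"xyz":[0,0.004,0.012],"turn":[0.013,0.109,0.003]},
  {"xyz":[0,0.004,0.012],"turn":[0.013,0.109,0.003]},
  {"xyz":[0,0.004,0.012],"turn":[0.013,0.109,0.003]},
  {"xyz":[0,0.004,0.01],"turn":[0.013,0.109,0.003]},
  {"xyz":[0,0.004,0.01],"turn":[0.013,0.109,0.003]},
  {"xyz":[0,0,0],"turn":[0,0,0]},
])

```text
clock: 16.5
eef_pos: [489.7, -267.5, 220.3]
eef_rot: [-3.136, 0.776, -0.195]
wrist_force: [0.5, -0.3, -3.9]
finger_gap: 28.7
```

```bash
cat > g.py <<'E'
from m import *
from scipy.spatial.transform import Rotation as Ro
def gstate():
    s=read_state(); R=Ro.from_euler("xyz",s["eef_rot"]); G=Ro.from_euler("xyz",[-3.142,-.781,-.2])
    a=R.apply(G.inv().apply(np.array([-.98,.199,0]))); g=s["eef_pos"]-8*R.as_matrix()[:,2]
    return s,R,a,g,g-121*a
E
python3 - <<'E'
from g import *
s,R,a,g,b=gstate()
print(s["eef_pos"].round(1),s["eef_rot"].round(3),R.as_matrix()[:,2].round(2),s["joints"].round(2),s["finger_gap"])
print("axis",a.round(3),"grasp",g.round(1),"base",b.round(1))
for n,B in (("scene",(120,80,330,230)),("top",(360,120,540,270))):
    c=camera(n); save(c,n+"5.png",B,3.5,pts=[proj(c,b),proj(c,g)])
E
```

```text
[ 489.7 -267.5  220.3] [-3.136  0.776 -0.195] [-0.69  0.14 -0.71] [-0.48  0.78  0.96 -0.23  2.14  1.24] 28.719244971828147
axis [-0.014 -0.001  1.   ] grasp [ 495.1 -268.6  226. ] base [ 496.9 -268.5  105.1]
```

View pics/scene5.png

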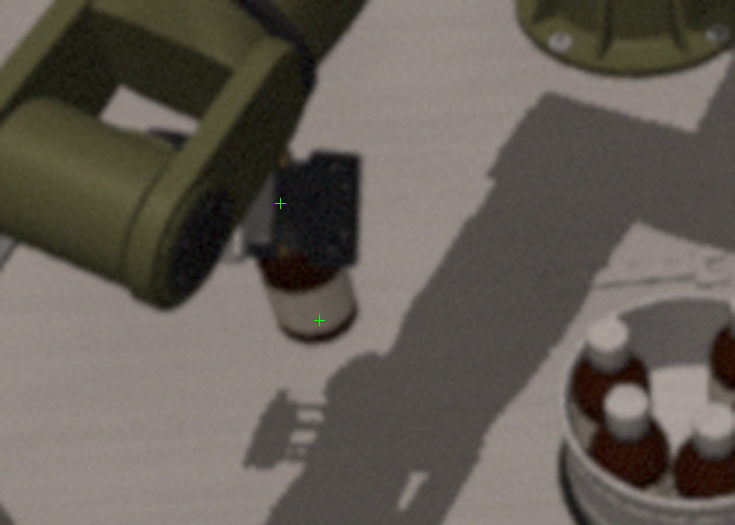

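View pics/top5.png

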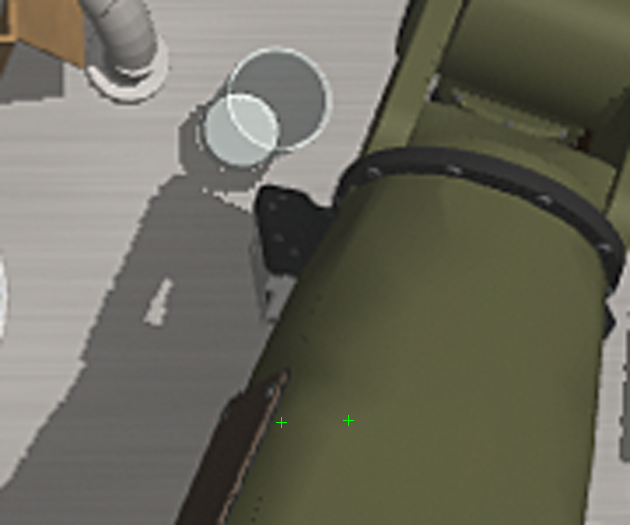

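Request:
arm_command([
  {"xyz":[0,0.005,0.025],"turn":[0,0.007,0]},
  {"xyz":[0,0.015,0.023],"turn":[0,0.007,0]},
  {"xyz":[0.003,0.03,0],"turn":[0,0,0]},
  {"xyz":[0.003,0.035,0],"turn":[0,0,0]},
  {"xyz":[0.004,0.035,0],"turn":[0,0,0]},
  {"xyz":[0.004,0.035,0],"turn":[0,0,0]},
  {"xyz":[0.004,0.035,0],"turn":[0,0,0]},
  {"xyz":[0.004,0.035,0],"turn":[0,0,0]},
  {"xyz":[0.003,0.025,0],"turn":[0,0,0]},
  {"xyz":[0.001,0.012,0],"turn":[0,0,0]},
  {"xyz":[0,0,0],"turn":[0,0,0]},
])

```text
clock: 17.98
eef_pos: [515.4, -5.7, 270.1]
eef_rot: [3.141, 0.789, -0.2]
wrist_force: [-0.4, -0.1, -4.6]
finger_gap: 28.9
```

Run:
```python
from g import *
s,R,a,g,b=gstate()
print(s["eef_pos"].round(1),s["eef_rot"].round(3),s["joints"].round(2),s["finger_gap"])
print("axis",a.round(3),"grasp",g.round(1),"base",b.round(1))
c=camera("scene"); save(c,"s6.png",(220,80,420,250),4,pts=[proj(c,b)])
c=camera("wrist"); save(c,"w6.png")
```

```text
[515.4  -5.7 270.1] [ 3.141  0.789 -0.2  ] [-0.11  0.66  1.06  0.08  2.21  1.68] 28.896924047591302
axis [-0.     0.001  1.   ] grasp [520.9  -6.9 275.7] base [521.   -6.9 154.7]
```

View pics/s6.png

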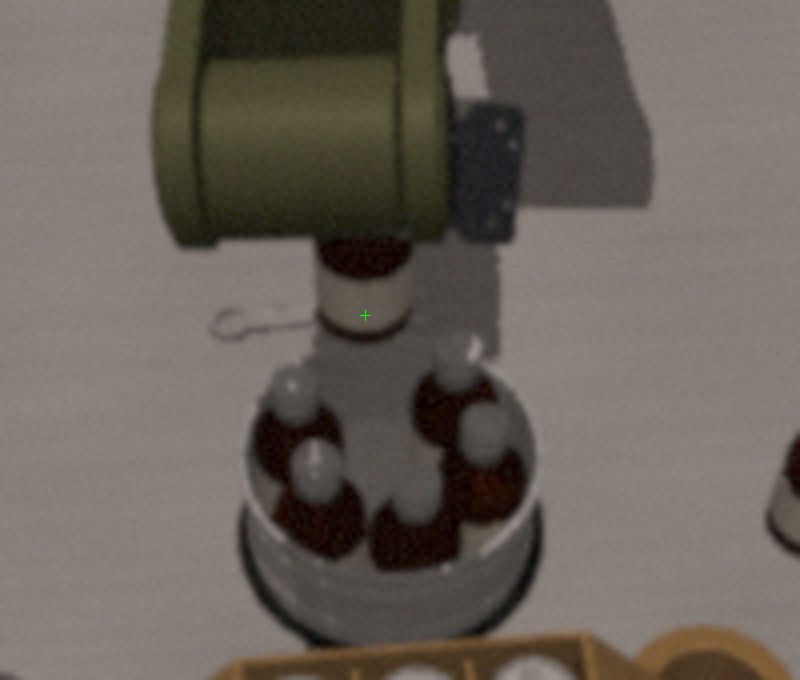

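View pics/w6.png

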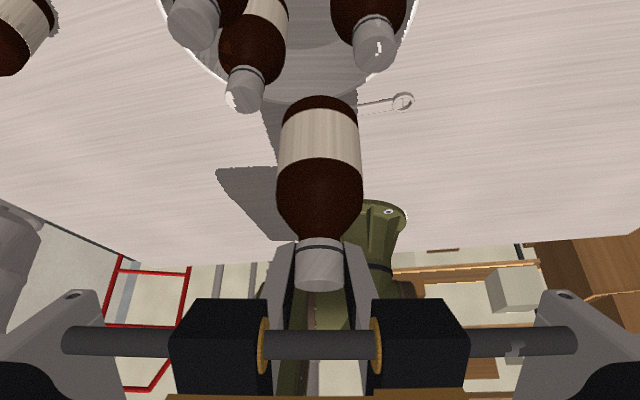

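Run:
```python
from g import *
c=camera("top"); s=camera("scene")
save(c,"bt.png",(240,30,400,160),4); save(s,"bs.png",(240,220,410,350),4)
def tri(p,q):
    o1,d1=ray(c,*p);o2,d2=ray(s,*q)
    A=np.stack([d1,-d2],1); k=np.linalg.lstsq(A,o2-o1,rcond=None)[0]; a=o1+k[0]*d1;b=o2+k[1]*d2
    return ((a+b)/2).round(0),np.linalg.norm(a-b).round(1)
print(tri((277,133),(379,241)),tri((363,133),(272,247)))
```

```text
(array([749., 115., 112.]), np.float64(30.6)) (array([ 744., -107.,  113.]), np.float64(16.4))
```

View pics/bt.png

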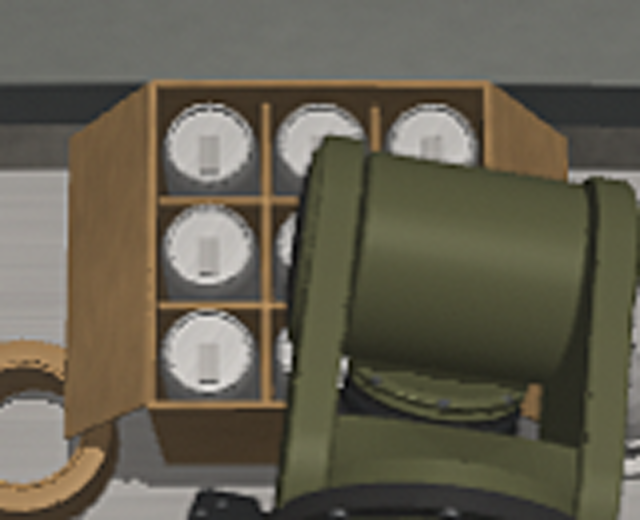

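View pics/bs.png

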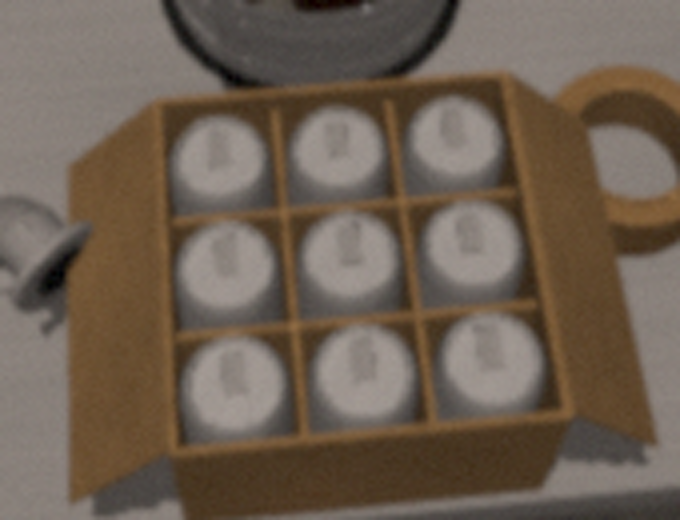

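Run:
```python
from g import *
D=[(.3,1.521,1.321,550,216),(.38,1.65,1.11,543,121.9),(.34,1.59,1.21,547,162.8),(.21,1.71,1.22,497,186),(.66,1.06,2.21,515.4,270)]
A=[];y=[]
for p,q,w,r,z in D:
    A.append([1,0,np.sin(p),np.sin(p+q),np.sin(p+q+w)]);y.append(r)
    A.append([0,1,np.cos(p),np.cos(p+q),np.cos(p+q+w)]);y.append(z)
x,res,rk,sv=np.linalg.lstsq(np.array(A),np.array(y),rcond=None); print(x.round(0),res,sv.round(2))
c=camera("top"); s=camera("scene")
def tri(p,q):
    o1,d1=ray(c,*p);o2,d2=ray(s,*q)
    A=np.stack([d1,-d2],1); k=np.linalg.lstsq(A,o2-o1,rcond=None)[0]; a=o1+k[0]*d1;b=o2+k[1]*d2
    return ((a+b)/2).round(0),np.linalg.norm(a-b).round(1)
print(tri((277.3,131.3),(366,238.8)))
```

```text
[-14. 188. 399. 457. 237.] [53.13303963] [3.83 3.17 0.49 0.17 0.1 ]
(array([747.,  99., 122.]), np.float64(1.3))
```

Request:
arm_command([
  {"xyz":[0,0,-0.015],"turn":[0,0,0]},
  {"xyz":[0,0,-0.02],"turn":[0,0,0]},
  {"xyz":[0,0,-0.02],"turn":[0,0,0]},
  {"xyz":[0,0,-0.01],"turn":[0,0,0]},
  {"xyz":[0,0,0],"turn":[0,0,0]},
])

```text
clock: 18.9
eef_pos: [515.4, -5.6, 204.3]
eef_rot: [3.14, 0.792, -0.201]
wrist_force: [-0.0, 0.1, -3.4]
finger_gap: 29.0
```

Run:
```python
from g import *
s,R,a,g,b=gstate()
print("axis",a.round(3),"grasp",g.round(1),"base",b.round(1),s["wrist_force"].round(1))
c=camera("scene"); save(c,"s7.png",(260,140,370,250),6)
c=camera("wrist"); save(c,"w7.png",(150,0,450,300),2.5)
```

```text
axis [0.002 0.    1.   ] grasp [521.   -6.7 209.9] base [520.7  -6.8  88.9] [-0.   0.1 -3.4]
```

View pics/s7.png

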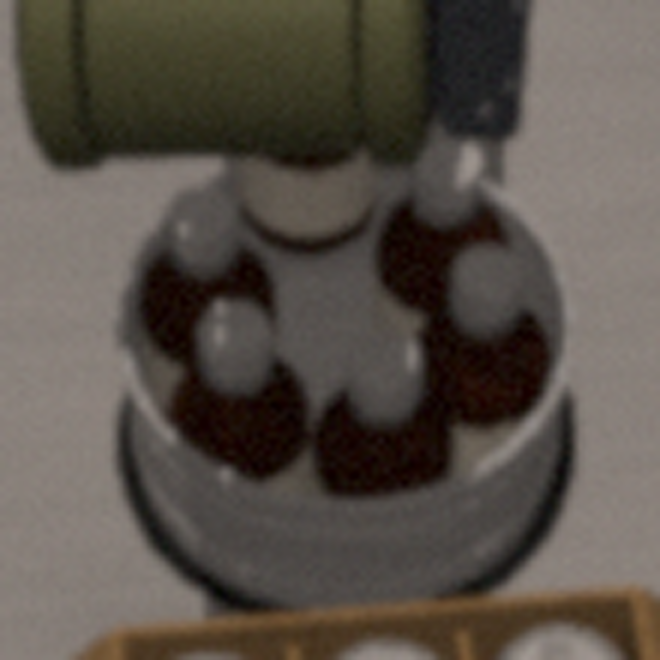

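View pics/w7.png

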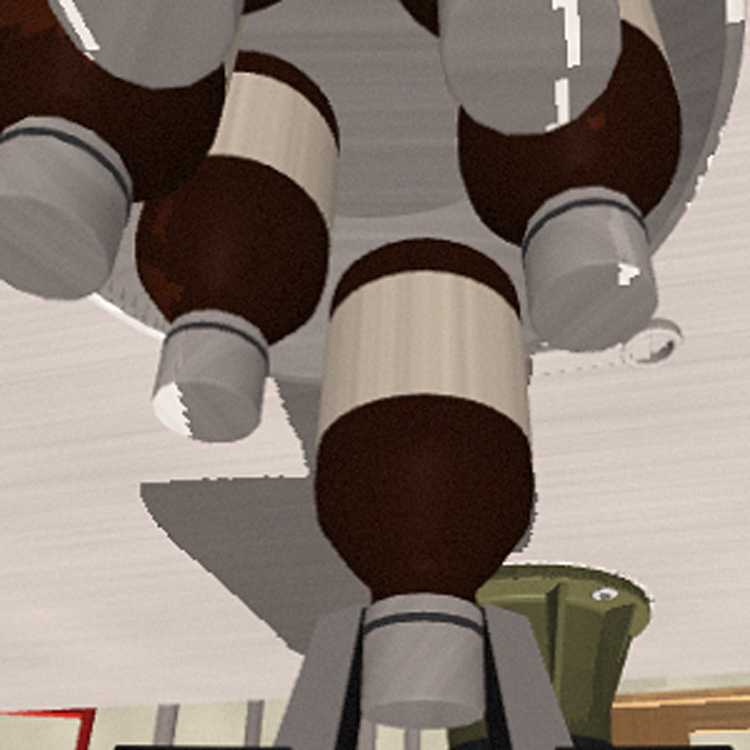

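Request:
arm_command([
  {"xyz":[0,0,-0.01],"turn":[0,0,0]},
  {"xyz":[0,0,-0.012],"turn":[0,0,0]},
  {"xyz":[0,0,-0.012],"turn":[0,0,0]},
  {"xyz":[0,0,-0.01],"turn":[0,0,0]},
  {"xyz":[0,0,0],"turn":[0,0,0]},
])

```text
clock: 19.62
eef_pos: [515.3, -5.6, 160.1]
eef_rot: [3.14, 0.792, -0.201]
wrist_force: [-0.7, 0.5, -3.8]
finger_gap: 29.1
```

Run:
```python
from g import *
s,R,a,g,b=gstate()
print("axis",a.round(3),"grasp",g.round(1),"base",b.round(1),s["wrist_force"].round(1))
c=camera("scene"); save(c,"s8.png",(260,140,370,250),6)
c=camera("wrist"); save(c,"w8.png",(150,0,450,300),2.5)
```

```text
axis [0.003 0.    1.   ] grasp [520.9  -6.7 165.7] base [520.5  -6.8  44.7] [-0.7  0.5 -3.8]
```

View pics/w8.png

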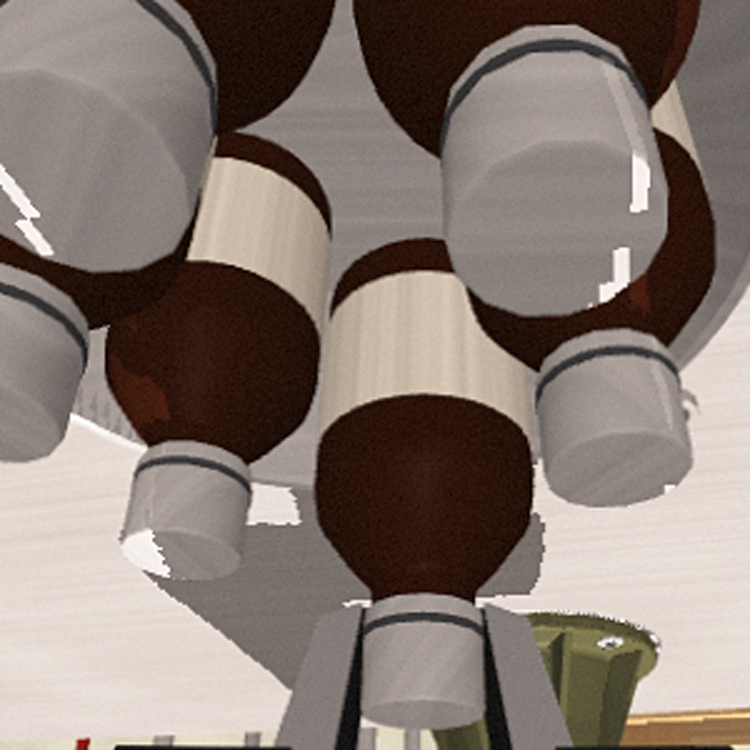

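View pics/s8.png

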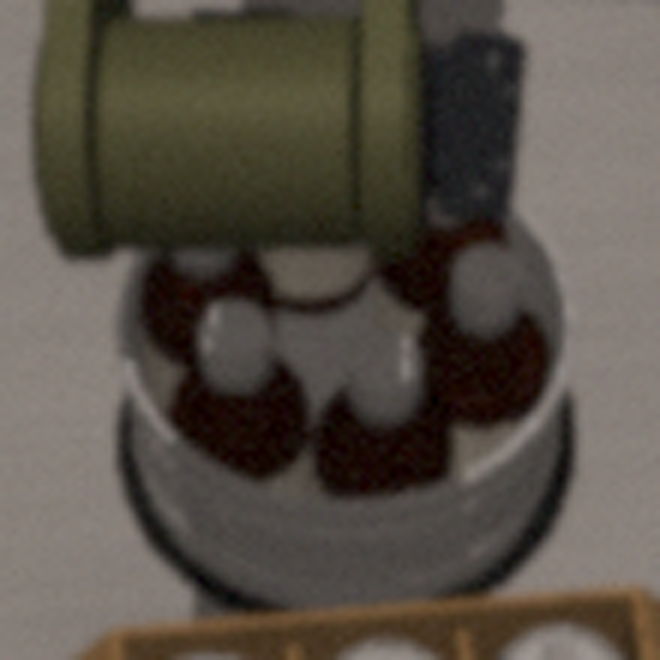

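Request:
arm_command([
  {"xyz":[0,0,-0.008],"turn":[0,0,0]},
  {"xyz":[0,0,-0.01],"turn":[0,0,0]},
  {"xyz":[0,0,-0.01],"turn":[0,0,0]},
  {"xyz":[0,0,0],"turn":[0,0,0]},
])

```text
clock: 20.23
eef_pos: [515.2, -5.6, 132.0]
eef_rot: [3.14, 0.793, -0.201]
wrist_force: [-0.3, -0.3, -2.3]
finger_gap: 28.8
```

Request:
arm_command([
  {"xyz":[0,0,-0.004],"turn":[0,0,0]},
  {"xyz":[0,0,-0.004],"turn":[0,0,0]},
  {"xyz":[0,0,-0.002],"turn":[0,0,0]},
  {"xyz":[0,0,0],"turn":[0,0,0]},
])

```text
clock: 20.72
eef_pos: [515.5, -5.7, 123.4]
eef_rot: [3.14, 0.791, -0.201]
wrist_force: [-0.6, -0.2, 0.8]
finger_gap: 28.9
```

Run:
```python
from g import *
s,R,a,g,b=gstate()
print("axis",a.round(3),"grasp",g.round(1),"base",b.round(1),s["wrist_force"].round(1),s["moment"].round(2))
c=camera("scene"); save(c,"s9.png",(260,140,370,250),6)
c=camera("wrist"); save(c,"w9.png",(150,0,450,300),2.5)
```

```text
axis [0.001 0.001 1.   ] grasp [521.1  -6.8 129. ] base [521.   -6.9   8. ] [-0.6 -0.2  0.8] [-0.1   0.07  0.15]
```

View pics/w9.png

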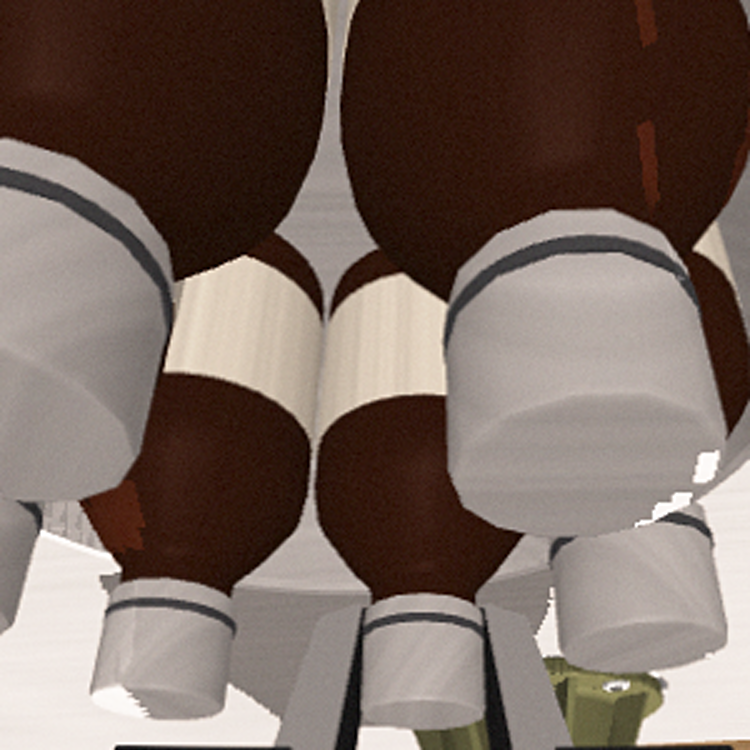

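View pics/s9.png

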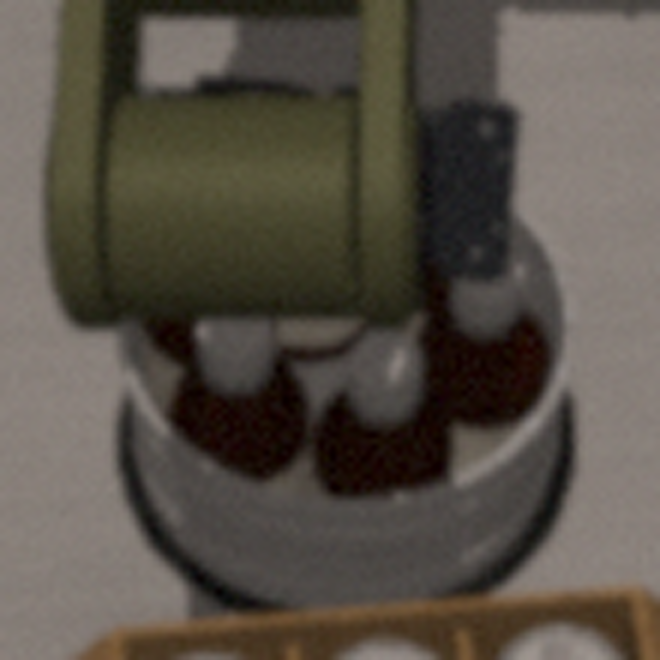

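Request:
arm_command([
  {"xyz":[0,0,-0.001],"turn":[0,0,0]},
  {"xyz":[0,0,0],"turn":[0,0,0]},
])

```text
clock: 21.08
eef_pos: [515.6, -5.7, 123.3]
eef_rot: [3.141, 0.791, -0.2]
wrist_force: [-0.6, -1.6, 10.5]
finger_gap: 29.1
```

Request:
arm_command([
  {"xyz":[0,0,0],"turn":[0,0,0]},
  {"xyz":[0,0,0],"turn":[0,0,0]},
  {"xyz":[0.012,-0.0024,0.012],"turn":[0,0,0]},
  {"xyz":[0.018,-0.0036,0.018],"turn":[0,0,0]},
  {"xyz":[0,0,0.03],"turn":[0,0,0]},
  {"xyz":[0,0,0.04],"turn":[0,0,0]},
], gripper=0.5)

```text
clock: 21.82
eef_pos: [545.3, -11.6, 222.0]
eef_rot: [3.14, 0.793, -0.201]
wrist_force: [0.3, 0.0, -0.1]
finger_gap: 46.9
```

Request:
arm_command([
  {"xyz":[0.006,0.031,0],"turn":[-0.0157,-0.0774,0]},
  {"xyz":[0.006,0.031,0],"turn":[-0.0157,-0.0774,0]},
  {"xyz":[0.006,0.031,0],"turn":[-0.0157,-0.0774,0]},
  {"xyz":[0.006,0.031,0],"turn":[-0.0157,-0.0774,0]},
  {"xyz":[0.006,0.031,0],"turn":[-0.0157,-0.0774,0]},
  {"xyz":[0.006,0.031,0],"turn":[-0.0157,-0.0774,0]},
  {"xyz":[0.006,0.031,0],"turn":[-0.0157,-0.0774,0]},
  {"xyz":[0.006,0.031,0],"turn":[-0.0157,-0.0774,0]},
  {"xyz":[0.006,0.031,0],"turn":[-0.0157,-0.0774,0]},
  {"xyz":[0.006,0.031,0],"turn":[-0.0157,-0.0774,0]},
  {"xyz":[0,0,0],"turn":[0,0,0]},
])

```text
clock: 23.2
eef_pos: [604.6, 300.5, 221.8]
eef_rot: [3.141, 0.001, -0.197]
wrist_force: [-0.5, -0.1, -0.4]
finger_gap: 47.0
```

Run:
```python
from m import *
from scipy.spatial.transform import Rotation as Ro
s=read_state(); print(s["eef_pos"].round(1),s["eef_rot"].round(3),s["wrist_force"].round(1),s["joints"].round(2))
R=Ro.from_euler("xyz",s["eef_rot"])
print((Ro.from_euler("xyz",[np.pi,0,.3])*R.inv()).as_rotvec().round(3))
c=camera("top"); save(c,"b5.png",(160,140,400,290),3)
for k in caps(c,(270,160,365,250),140): print(np.round(k,1), np.round([np.hypot(k[2]-581.5,k[3]-4.1),np.degrees(np.arctan2(k[3]-4.1,k[2]-581.5))],1))
```

```text
[604.6 300.5 221.8] [ 3.141e+00  1.000e-03 -1.970e-01] [-0.5 -0.1 -0.4] [ 0.41  0.59  1.1  -0.    1.45  2.18]
[ 0.001 -0.001  0.497]
[314.7 175.1 641.3  14. ] [60.6  9.4]
[341.3 184.4 620.2 -44.3] [ 62.  -51.3]
[293.1 193.5 600.8  61.1] [60.2 71.3]
[346.3 212.3 558.8 -54.2] [  62.6 -111.3]
[297.8 221.3 540.1  51.1] [ 62.6 131.3]
[324.6 230.8 519.1  -6.7] [  63.3 -170.1]
```

View pics/b5.png

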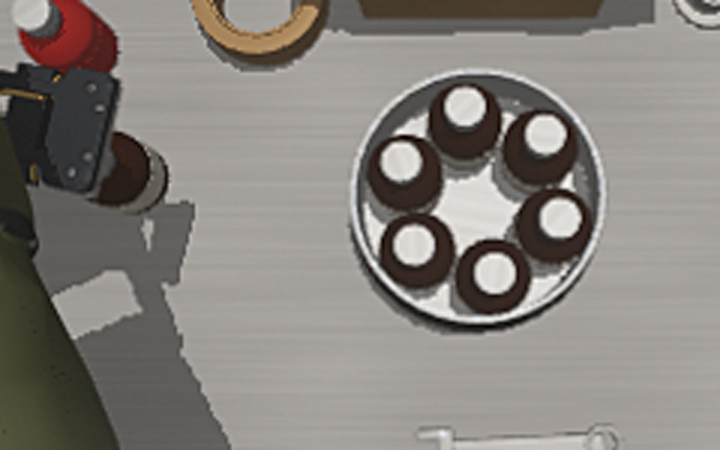

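Request:
arm_command([
  {"xyz":[0.0018,-0.0081,-0.03],"turn":[0,0,0]},
  {"xyz":[0,0,-0.03],"turn":[0,0,0]},
  {"xyz":[0,0,-0.03],"turn":[0,0,0]},
  {"xyz":[0,0,-0.0165],"turn":[0,0,0]},
  {"xyz":[0,0,0],"turn":[0,0,0]},
], force=40)

```text
clock: 23.88
eef_pos: [607.2, 289.5, 114.7]
eef_rot: [3.14, 0.003, -0.201]
wrist_force: [0.5, -0.9, 0.9]
finger_gap: 47.2
```

Request:
arm_command([
  {"xyz":[0,0,0],"turn":[0,0,0]},
  {"xyz":[0,0,0],"turn":[0,0,0]},
  {"xyz":[0,0,0],"turn":[0,0,0]},
], gripper=0.8)

```text
clock: 24.25
eef_pos: [607.7, 290.5, 116.6]
eef_rot: [-3.141, -0.0, -0.2]
wrist_force: [0.4, 1.0, 4.5]
finger_gap: 29.4
```

Request:
arm_command([
  {"xyz":[0,0,0.03],"turn":[0,0,0]},
  {"xyz":[0,0,0.04],"turn":[0,0,0]},
  {"xyz":[0,0,0.04],"turn":[0,0,0]},
  {"xyz":[0,0,0.04],"turn":[0,0,0]},
  {"xyz":[0,0,0.005],"turn":[0,0,0]},
])

```text
clock: 24.88
eef_pos: [607.8, 290.5, 272.9]
eef_rot: [-3.14, -0.002, -0.2]
wrist_force: [0.1, -0.5, -3.3]
finger_gap: 29.0
```

Run:
```python
from m import *
s=read_state(); print(s["eef_pos"].round(1),s["eef_rot"].round(3),s["wrist_force"].round(1),s["joints"].round(2))
c=camera("wrist"); save(c,"w10.png")
c=camera("scene"); save(c,"s10.png",(330,80,530,250),4)
```

```text
[607.8 290.5 272.9] [-3.14e+00 -2.00e-03 -2.00e-01] [ 0.1 -0.5 -3.3] [ 0.39  0.56  1.03 -0.    1.55  2.16]
```

View pics/w10.png

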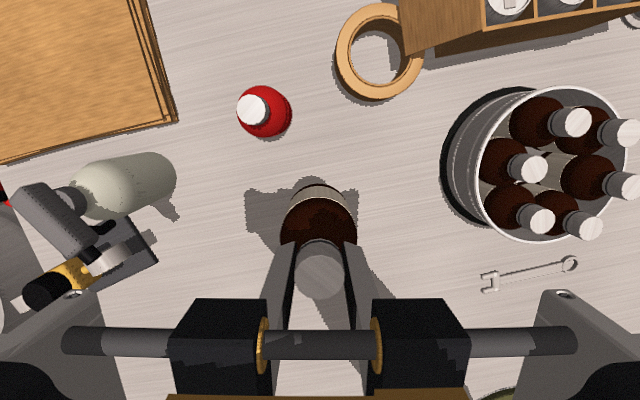

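View pics/s10.png

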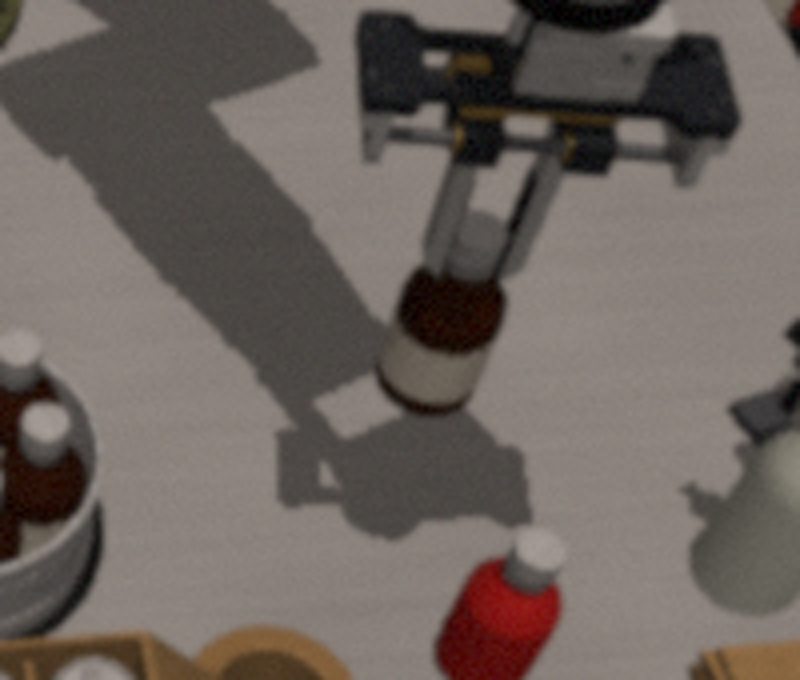

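Run:
```python
from m import *
s=read_state(); c=camera("wrist"); save(c,"w11.png",(260,200,380,320),5)
for v in (264,266,268,270,272): print(v,(onplane(c,319,v,s["eef_pos"][2]+17.4,s)-s["eef_pos"]).round(1))
M=c["mount"]
```

```text
264 [ 7.1 -0.9 17.4]
266 [ 5.9 -0.7 17.4]
268 [ 4.6 -0.4 17.4]
270 [ 3.4 -0.2 17.4]
272 [ 2.1  0.1 17.4]
```

View pics/w11.png

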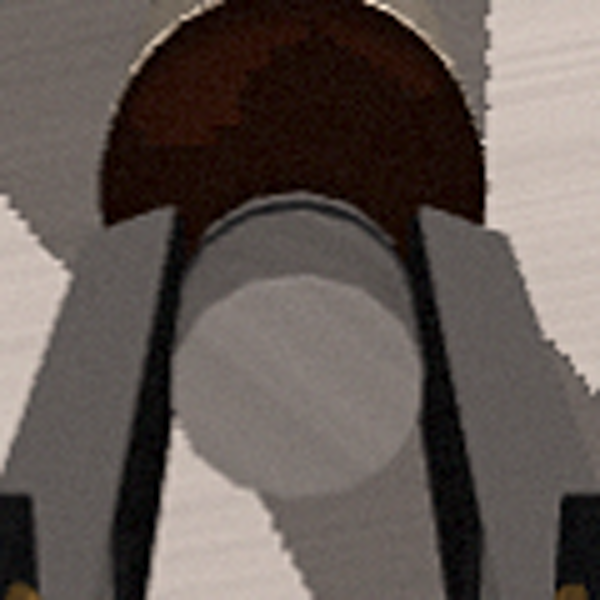

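Request:
arm_command([
  {"xyz":[-0.001,-0.015,0],"turn":[0,0,0]},
  {"xyz":[-0.003,-0.032,0],"turn":[0,0,0]},
  {"xyz":[-0.003,-0.036,0],"turn":[0,0,0]},
  {"xyz":[-0.003,-0.036,0],"turn":[0,0,0]},
  {"xyz":[-0.003,-0.036,0],"turn":[0,0,0]},
  {"xyz":[-0.003,-0.036,0],"turn":[0,0,0]},
  {"xyz":[-0.003,-0.036,0],"turn":[0,0,0]},
  {"xyz":[-0.003,-0.034,0],"turn":[0,0,0]},
  {"xyz":[-0.003,-0.018,0],"turn":[0,0,0]},
  {"xyz":[-0.001,-0.008,0],"turn":[0,0,0]},
  {"xyz":[0,0,0],"turn":[0,0,0]},
])

```text
clock: 26.4
eef_pos: [581.2, 3.4, 270.3]
eef_rot: [3.141, 0.001, -0.2]
wrist_force: [-0.0, -0.2, -4.2]
finger_gap: 28.9
```

Run:
```python
from m import *
s=read_state(); print(s["eef_pos"].round(1),s["eef_rot"].round(3),s["wrist_force"].round(1),s["joints"].round(2))
c=camera("wrist"); save(c,"w12.png")
c=camera("scene"); save(c,"s12.png",(240,80,390,250),4)
```

```text
[581.2   3.4 270.3] [ 3.141e+00  1.000e-03 -2.000e-01] [-0.  -0.2 -4.2] [-0.06  0.34  1.35 -0.    1.46  1.71]
```

View pics/w12.png

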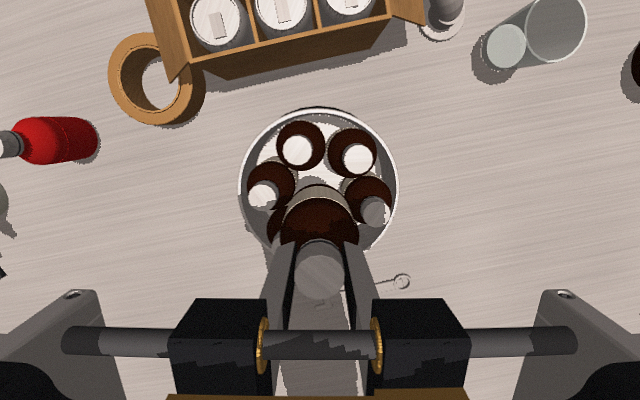

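View pics/s12.png

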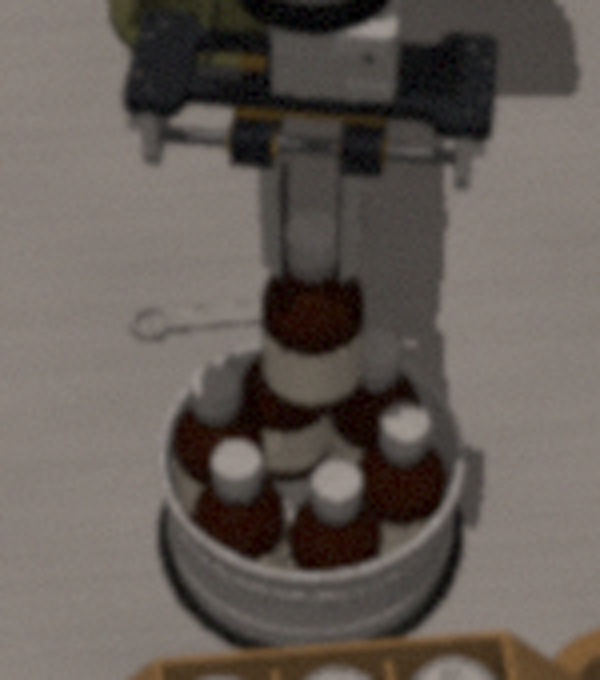

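Request:
arm_command([
  {"xyz":[0.0004,0,-0.015],"turn":[0,0,0]},
  {"xyz":[0,0,-0.02],"turn":[0,0,0]},
  {"xyz":[0,0,-0.02],"turn":[0,0,0]},
  {"xyz":[0,0,-0.01],"turn":[0,0,0]},
  {"xyz":[0,0,0],"turn":[0,0,0]},
])

```text
clock: 27.12
eef_pos: [581.5, 3.5, 204.7]
eef_rot: [3.141, 0.003, -0.2]
wrist_force: [-0.1, 0.5, -3.3]
finger_gap: 29.6
```

Run:
```python
from m import *
s=read_state(); print(s["eef_pos"].round(1),s["eef_rot"].round(3),s["wrist_force"].round(1))
c=camera("wrist"); save(c,"w13.png",(200,100,440,350),3)
c=camera("scene"); save(c,"s13.png",(260,120,370,250),5)
```

```text
[581.5   3.5 204.7] [ 3.141e+00  3.000e-03 -2.000e-01] [-0.1  0.5 -3.3]
```

View pics/w13.png

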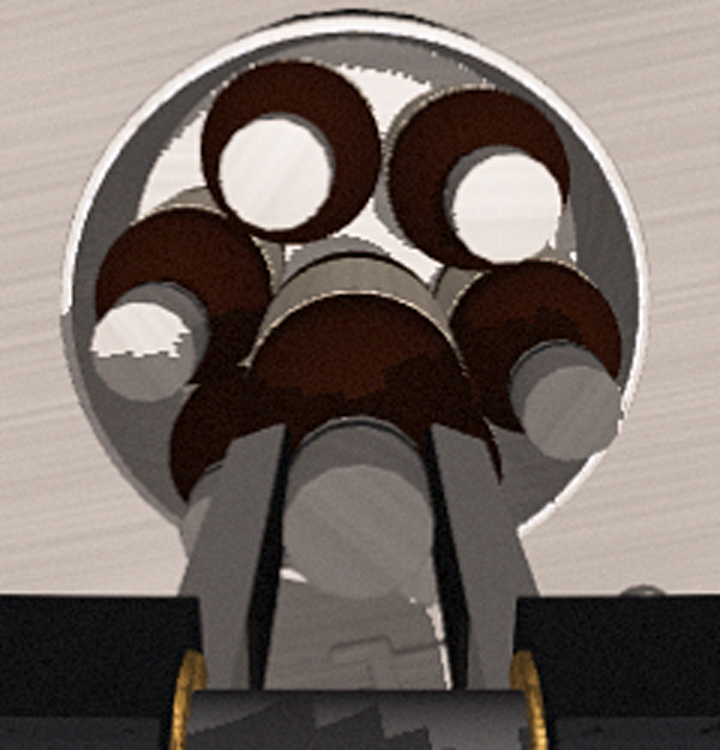

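View pics/s13.png

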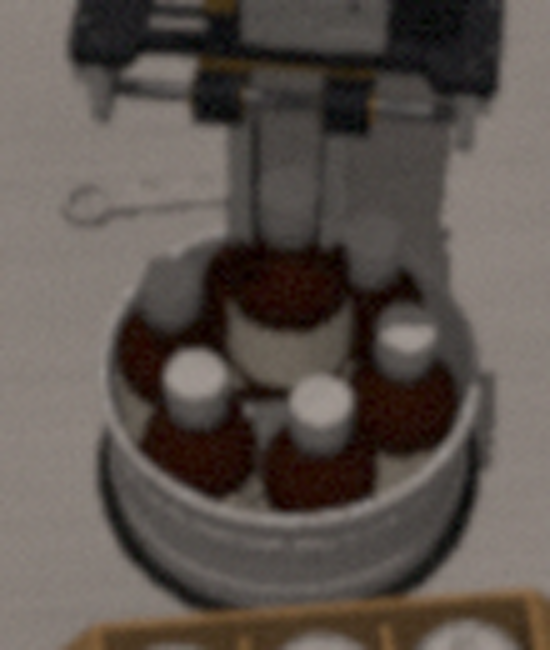

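Request:
arm_command([
  {"xyz":[0,0,-0.006],"turn":[0,0,0]},
  {"xyz":[0,0,-0.006],"turn":[0,0,0]},
  {"xyz":[0,0,-0.006],"turn":[0,0,0]},
])

```text
clock: 27.6
eef_pos: [581.6, 3.2, 187.0]
eef_rot: [3.141, 0.001, -0.2]
wrist_force: [-0.1, -0.2, -3.7]
finger_gap: 29.4
```

Request:
arm_command([
  {"xyz":[0,0,-0.006],"turn":[0,0,0]},
  {"xyz":[0,0,-0.008],"turn":[0,0,0]},
  {"xyz":[0,0,-0.008],"turn":[0,0,0]},
])

```text
clock: 27.98
eef_pos: [581.6, 3.2, 164.8]
eef_rot: [3.141, 0.001, -0.2]
wrist_force: [-0.4, -1.3, -3.2]
finger_gap: 29.2
```

Request:
arm_command([
  {"xyz":[0,0,-0.008],"turn":[0,0,0]},
  {"xyz":[0,0,-0.01],"turn":[0,0,0]},
  {"xyz":[0,0,-0.01],"turn":[0,0,0]},
  {"xyz":[0,0,-0.007],"turn":[0,0,0]},
  {"xyz":[0,0,0],"turn":[0,0,0]},
])

```text
clock: 28.6
eef_pos: [581.5, 3.3, 129.8]
eef_rot: [3.141, 0.002, -0.2]
wrist_force: [-1.0, -1.8, -3.2]
finger_gap: 29.2
```

Request:
arm_command([
  {"xyz":[0,0,-0.003],"turn":[0,0,0]},
  {"xyz":[0,0,-0.002],"turn":[0,0,0]},
  {"xyz":[0,0,0],"turn":[0,0,0]},
  {"xyz":[0,0,0],"turn":[0,0,0]},
])

```text
clock: 29.1
eef_pos: [581.7, 3.3, 125.5]
eef_rot: [3.141, 0.001, -0.2]
wrist_force: [-0.0, -0.9, -3.1]
finger_gap: 29.4
```

Run:
```python
from m import *
s=read_state(); print(s["eef_pos"].round(1),s["eef_rot"].round(3),s["wrist_force"].round(1))
c=camera("wrist"); save(c,"w14.png",(150,50,490,350),2.3)
```

```text
[581.7   3.3 125.5] [ 3.141e+00  1.000e-03 -2.000e-01] [-0.  -0.9 -3.1]
```

View pics/w14.png

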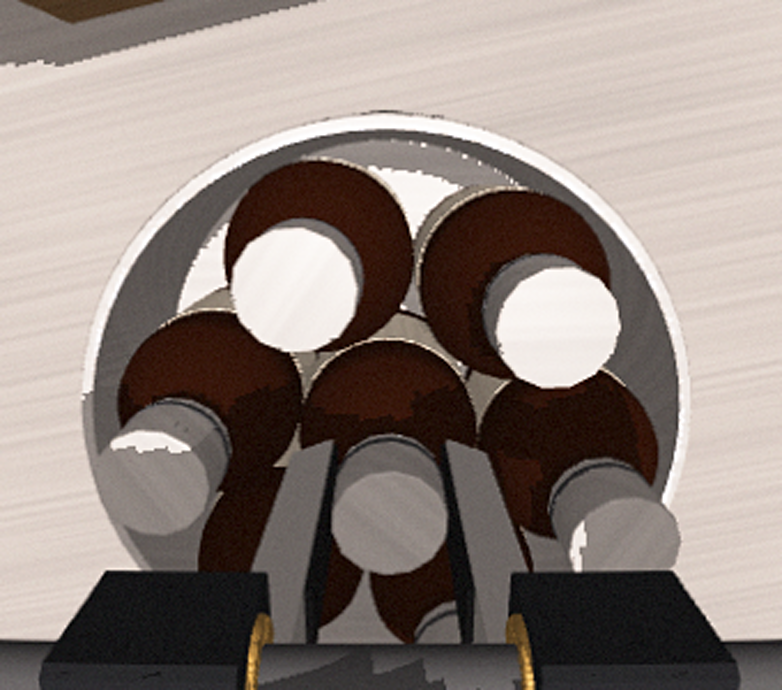

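Nearly down; the last 3 mm.

Request:
arm_command([
  {"xyz":[0,0,-0.002],"turn":[0,0,0]},
  {"xyz":[0,0,-0.001],"turn":[0,0,0]},
  {"xyz":[0,0,0],"turn":[0,0,0]},
])

```text
clock: 29.52
eef_pos: [581.8, 3.3, 122.6]
eef_rot: [3.141, 0.001, -0.2]
wrist_force: [-0.8, -1.1, -1.8]
finger_gap: 29.2
```

Request:
arm_command([
  {"xyz":[0,0,-0.001],"turn":[0,0,0]},
  {"xyz":[0,0,0],"turn":[0,0,0]},
])

```text
clock: 29.78
eef_pos: [582.2, 3.3, 122.6]
eef_rot: [3.141, -0.0, -0.2]
wrist_force: [-2.0, 0.5, 7.4]
finger_gap: 29.5
```

Seated. Release and rise clear.

Request:
arm_command([
  {"xyz":[0,0,0],"turn":[0,0,0]},
  {"xyz":[0,0,0],"turn":[0,0,0]},
  {"xyz":[0,0,0.015],"turn":[0,0,0]},
  {"xyz":[0,0,0.03],"turn":[0,0,0]},
  {"xyz":[0,0,0.04],"turn":[0,0,0]},
  {"xyz":[0,0,0.05],"turn":[0,0,0]},
  {"xyz":[-0.04,0.04,0.03],"turn":[0,0,0]},
  {"xyz":[-0.04,0.05,0],"turn":[0,0,0]},
  {"xyz":[-0.04,0.05,0],"turn":[0,0,0]},
  {"xyz":[-0.04,0.05,0],"turn":[0,0,0]},
  {"xyz":[0,0.05,0],"turn":[0,0,0]},
  {"xyz":[0,0,0],"turn":[0,0,0]},
], gripper=0.5)

```text
clock: 31.28
eef_pos: [424.8, 241.0, 286.7]
eef_rot: [-3.142, 0.0, -0.197]
wrist_force: [0.9, 0.1, -0.8]
finger_gap: 47.0
```

Run:
```python
from m import *
s=read_state(); print(s["eef_pos"].round(1),s["wrist_force"].round(1))
c=camera("top"); save(c,"e1.png",(260,150,380,260),6)
for k in caps(c,(270,160,365,250),140): print(np.round(k,1), np.round([np.hypot(k[2]-581.5,k[3]-4.1),np.degrees(np.arctan2(k[3]-4.1,k[2]-581.5))],1))
save(c,"e3.png")
c=camera("scene"); save(c,"e2.png",(260,140,370,250),6)
for k in caps(c,(260,140,370,250),140,thr=125,amin=30): print(np.round(k,1))
```

```text
[424.8 241.  286.7] [ 0.9  0.1 -0.8]
[314.7 175.1 641.2  13.8] [60.5  9.2]
[341.4 184.4 620.3 -44.6] [ 62.3 -51.5]
[293.3 193.4 600.9  60.9] [60.  71.1]
[319.  202.8 579.9   4.8] [  1.7 154.8]
[346.4 212.3 558.7 -54.4] [  62.8 -111.3]
[297.7 221.2 540.3  51.3] [ 62.7 131.2]
[324.8 230.8 519.2  -7. ] [  63.3 -169.9]
[317.5 180.2 581.1   4.4]
[323.8 199.9 642.3  13.5]
```

View pics/e1.png

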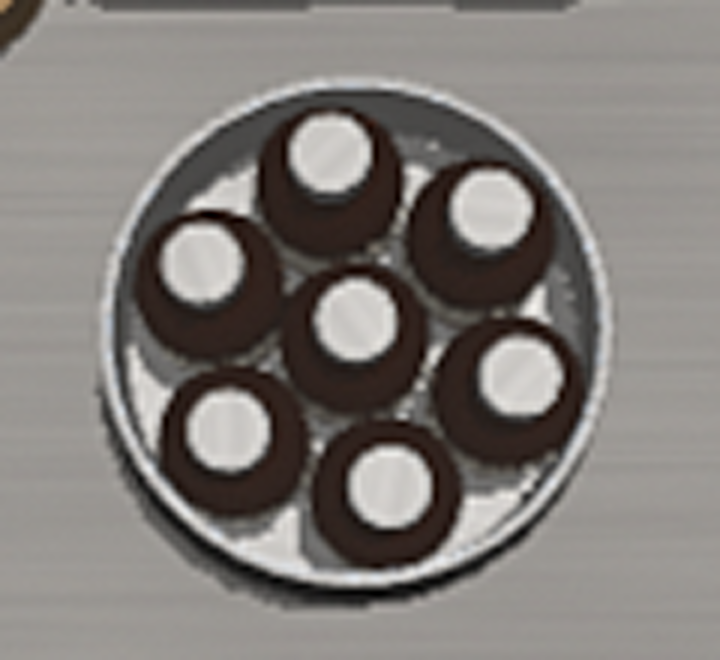

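View pics/e2.png

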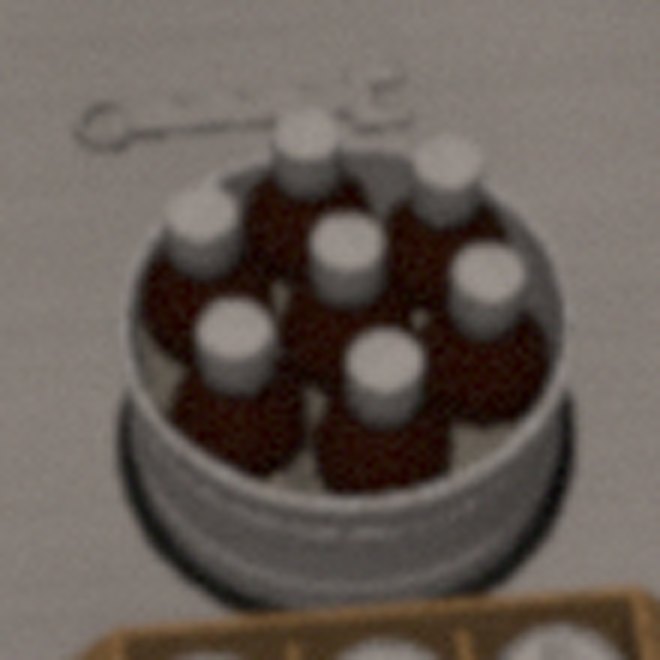

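View pics/e3.png

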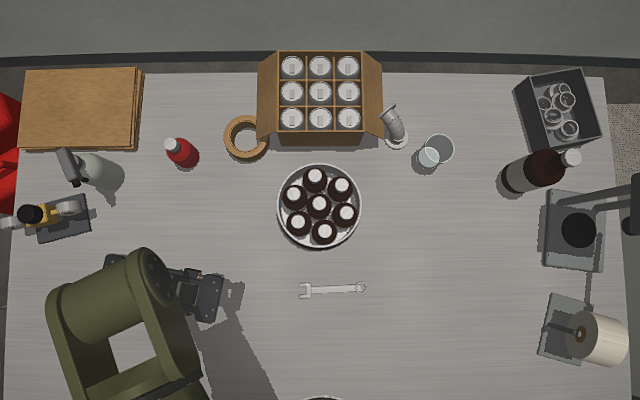

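Run:
```python
from m import *
c=camera("top"); s=camera("scene")
T=[(314.7,175.1),(341.4,184.4),(293.3,193.4),(319,202.8),(346.4,212.3),(297.7,221.2),(324.8,230.8)]
S=[(385,359),(236,328),(487,270),(347,240),(203,215),(448,163),(306,136)]
for p,q in zip(T,S):
    q=(q[0]/6+260-.42,q[1]/6+140-.42)
    o1,d1=ray(c,*p);o2,d2=ray(s,*q)
    k=np.linalg.lstsq(np.stack([d1,-d2],1),o2-o1,rcond=None)[0]; a=o1+k[0]*d1;b=o2+k[1]*d2
    print(((a+b)/2).round(1),np.linalg.norm(a-b).round(1))
```

```text
[641.2  13.7 140.5] 0.3
[620.2 -44.4 140.3] 0.2
[600.8  60.2 141. ] 1.0
[579.8   4.6 141. ] 0.7
[559.  -54.3 138.5] 0.6
[540.3  51.2 138.8] 0.2
[519.2  -7.3 138.1] 0.3
```

All cap tops lie at 138–141 mm (140 expected), so all seven are seated.

```bash
python3 -c "
from cell import *
print(sign_off())"
```

```text
the job is handed in; nothing more can be done
None
```

The tin is packed: all seven bottles stand in it, one in the middle and six round it, and I handed the job in at about 31 s of the 72 s allowed.

- **Making room:** I lifted three of the loose bottles by their caps and set them down closer round the ring. The other two stayed where they were.
- **Lying bottle:** I picked it up by the cap with the tool tilted, turned it upright and set it in the free ring slot on the robot's side.
- **Standing bottle:** it went into the middle last. Both added bottles were let go only after the wrist force showed they were resting on the floor of the tin.

**Last checks:**
- In the top camera, the six ring caps are 60–63 mm from the tin's centre and the middle one is about 2 mm off it. The limit is 69 mm.
- Using both cameras together, the cap tops come out at 138–141 mm, against 140 mm for a bottle flat on the floor.
- The caps show no visible lean; I did not measure tilt as an angle.
- Bystanders look unmoved in the top view, though I did not measure their positions. The red look-alike was not touched.
- The arm is clear, with the wrist force near zero.
- No check failed. The largest disagreement was about 2 mm in cap height, which is within the calibration error.

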